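# Load a finger-force gauge with slotted check weights

## Task

Load the finger-force gauge for its check: slide the thick slotted weight onto the gauge's hanger so that it sits flat on the hanger's plate with the rod at the inner end of its slot, then slide the thinner weight of the same width on top of it. Stagger the two slots, turned at least about a right angle from each other, so that neither weight can slip off, and let both hang free and still. Never press the gauge past the end of its dial, and leave the small weight and everything else where it is.

Things in the scene. Friction and masses are not known exactly. Their poses are not given: they have to be found in the camera images.
- weight_thick: The thick weight: plain dark steel slotted disc, 250 g, 56 mm across, 14 mm thick. A straight slot 10 mm wide runs from the rim to a half-round end about the centre. Two grip flats on the rim, 20 mm long, are parallel to the slot, 52 mm apart. Origin: centre of the underside; z up; +x out along the slot through its mouth; y square to the flats. Starts flat on the worktop, +x within 70 degrees of straight ahead.
- weight_thin: The thinner weight: plain dark steel slotted disc, 150 g, 56 mm across, 9 mm thick. A straight slot 10 mm wide runs from the rim to a half-round end about the centre. Two grip flats on the rim, 20 mm long, are parallel to the slot, 52 mm apart. Origin: centre of the underside; z up; +x out along the slot through its mouth; y square to the flats. Starts flat on the worktop, +x within 70 degrees of straight ahead.
- weight_small: The small slotted weight, 50 g, 38 mm across and 7 mm thick, not part of this check; origin: centre of the underside.
- weight_thick_slot (a point): Middle of the slot's mouth on the thick weight's rim: 28 mm from the disc's centre along its +x, at half thickness.
- weight_thin_slot (a point): Middle of the slot's mouth on the thinner weight's rim: 28 mm from the disc's centre along its +x, at half thickness.
- gauge: Force gauge on its stand, fixed: grey base plate (250 x 88 mm, 12 mm high), at its far end a column with the round grey gauge lying flat, white dial up, 72 mm across, top 107 mm high, its near face 88 mm from the hanger's rod. Origin: on the worktop under the rod (the base begins 50 mm in front); z up; +x runs from the rod under the lever to the gauge.
- lever_root (a point): Where the thin steel lever (5 mm wide, 9 mm high, top 98 mm above the worktop) leaves the gauge; it reaches 87 mm from here to the hanger. Weights can come to the rod only from its other, open side; a gripper's fingers must not be where the lever runs: slots pointing up to about 55 degrees either side of the lever's line leave room for them beside the disc.
- hanger_seat (a point): Centre of the upper face of the hanger's plate (40 mm across, 5 mm thick), 50 mm above the worktop when empty; z up along the rod. The rod is 6 mm thick, free for 32 mm above the plate; then come the eye (16 mm wide) and the lever, 52 mm above the plate at most. The hanger swings a little if touched, and sinks about 5 mm under the thick weight, 8 mm under both.
- gauge_lever (a joint): Angle (rad) of the gauge's sprung lever, which turns the needle: 0 unloaded, about 0.04 with the thick weight, 0.066 with both hanging free; the dial ends at 0.10 and the lever's stop is at 0.112 (13 mm down at the hanger).
- forceps: Steel forceps, 115 mm, a bystander; origin: centre of its underside.
- penlight: Black penlight, 114 mm, a bystander; origin: centre of its underside.
- pen_ball: Ballpoint pen, 145 mm, a bystander; origin: centre of its underside.
- gauze_pack: Flat sealed gauze pack, 55 x 95 x 9 mm, a bystander; origin: centre of its underside.
Not all that is in view belongs to the job. What is shaped like the weight_thick but blue is not meant.

How it is judged:
By the outcome, as a careful person would: the job done as asked, in the order asked, and still so for the second after the job is handed in, with the robot touching nothing.
It also fails if it takes over 64 s, if anything falls off the work surface, if the arm or the gripper's body presses on something with over 40 N, if the wrist force passes 120 N, or if a joint passes its speed limit or range.

## Robot

A 6-joint arm with a two-finger parallel gripper is mounted at the origin on a cart in front of the work surface, level with it; the furniture and walls round the work are solid. World frame = base frame: x ahead of the robot, y to its left, z up, the work surface at z = 0. Lengths are in m, angles in degrees, forces in N, time in s.
With the tool pointing down it reaches from about 0.3 to 0.75 m from the base axis. Payload 8.5 kg.
Tool frame: the origin (TCP) lies at the very end of the fingers, on their centre line; the grasp point (between the pads) lies 19 mm behind it; z points along the fingers, y is the direction in which the jaws open and shut (so a half turn about z gives the same grasp; the last joint's range is limited). The gripper opens to 85 mm and grips with 20 to 120 N. Pads are 22 mm wide; open, the fingers measure 114 mm over their backs; the gripper's body (76 mm by 85 mm) begins 54 mm behind the grasp point. The pads swing forward as they close: fully open they stand 13 mm farther back than shut.
Start: joints at [52.237, 21.807, 74.336, -0, 83.858, -12.336], TCP at [0.236, 0.497, 0.199] pointing down, gripper open.
Joint ranges: [-178.18, 178.18], [-50.72, 133.34], [12.68, 142.11], [-81.47, 261.47], [9.98, 163.14], [-165.26, 165.26]. Speed limits (degrees/s): [136.94, 136.94, 180, 180, 180, 180].

## Interface

Orientations are given as a 3x3 rotation matrix whose columns are the frame's x, y, z axes.
In Python, from rig import env, vision, close_job, spotter gives the robot as it stands. The module is installed in compiled form; this text tells all that it offers.
- The arm moves only by the tool jog_arm, never from a script. Its argument "plan" is a list that holds one entry, the list of rows, each a list of 6 numbers: the shift along the tool's x, y, z in units of 40 mm (1.0 is 40 mm), then the turn, a rotation vector about the tool's x, y, z in units of 0.15 rad (1.0 is 0.15 rad). A call has 1 to 10 rows; each row shifts and turns the commanded pose from where the row before left it, along the tool's axes as they then stand; what a row does not reach is not made up. A row lasts 1/10 s, in which the tool goes at most 50 mm and 8.59 degrees, less where a joint would pass 70% of its speed; a pose out of reach is approached as far as the arm can. A call with a number of a shift or a turn outside -1 to 1 is refused whole. A call with a gripper value outside its range is refused whole. "grip" is the opening, from -1 (shut) to 1 (fully open), set as the call begins (left out, the last holds). The fingers move at their own pace and stop on an object; "squeeze" is the grip in N (left out, the last holds). Time passes only in rows, so rows that do not move let the fingers close. It gives the time, the measured TCP pose, the force and the opening at its end, in the units of the state.
- env.observe(): the state, without advancing time (a new reading comes with each control period).
- vision.get_image(name): name is "scene" or "top"; returns (picture, depth): 420x560x3 uint8, red, green, blue; 420x560 float32, m along the optical axis (not along the pixel's ray), 0 where there is no reading.
- vision.camera_info(name): a dict with "fx", "fy", "cx", "cy" (pixels), "k1" (the pictures are not rectified: a ray, as slopes to the right and down, at radius r is drawn at 1 + k1 r^2 times it, then the intrinsics apply), "rvec" (rotation vector, rad) and "tvec" (3), from world to camera coordinates, as OpenCV has them. Camera axes: x right, y down, z forward; pixel columns grow to the right and rows downward; lengths in m; the calibration is good to about 2 mm. A picture is of the moment at which its call begins. camera_info takes no time and is no camera call.
- close_job(): hands the job in, once; it reports no verdict.
Trained networks look in the newest picture that a camera, given by its name, has taken for a name from the list of things; names that differ only in an ending like _2 or _b are one class to them, and where a whole thing is asked for, a point or a joint stands for the part that bears it (a point fixed in the world has none). Each returns a list of dicts, best first, with "score" (0 to 1); they miss things now and then, are a little off and sometimes report something else, mostly with a low value. They report only what shows in the picture. A call takes as long as a camera call. They do not tell look-alikes from the thing itself.
- spotter.trace(camera, query): "pixels" (420x560 bool, what is visible of it) and "rect" ([left, top, right, bottom] in pixels, round what is visible of it).
The state is a dict: "time_s": time; "q": joint angles; "qvel": joint speeds; "joint_efforts": joint torques, N m; "position": TCP position; "tool_rot": TCP orientation; "ft_force": force on the tool from outside, world axes, zero at the start; "wrist_torque": the same for the moment, N m; "grip_width": finger opening in m.
Only numpy, scipy, OpenCV 4.12 (cv2) and the standard library are available. Lean on these libraries where they do the work, as an engineer would, in place of code of your own. Each camera call takes 0.05 s, during which the arm holds its last target.

## Working session

There is one attempt and no reset: what is moved stays moved. The work goes in short steps, Python scripts to look and compute and a tool call to move; the robot and the scene stay as the last step left them, time stands still between calls to the robot, and variables do not carry over. Pictures are saved under pics/ and viewed, and the job is handed in when it is done.

Besides the shell and the picture viewer there is one more tool, called after "Call:" in YAML: its name, and indented under it one key for each argument. jog_arm: Moves the arm, as the interface text tells. Its arguments: {"type":"object","properties":{"plan":{"type":"array"},"grip":{"type":"number"},"squeeze":{"type":"number"}},"required":["plan"]}

```bash
mkdir -p pics; ls; cat > h.py <<'E'
import numpy as np, cv2
from rig import env, vision, close_job, spotter
def cam(n):
    c=vision.camera_info(n); R=cv2.Rodrigues(np.array(c["rvec"],float))[0]; return c,R,np.array(c["tvec"],float).ravel()
def ray(n,u,v):
    c,R,t=cam(n); xd=(u-c["cx"])/c["fx"]; yd=(v-c["cy"])/c["fy"]
    x,y=xd,yd
    for _ in range(20):
        f=1+c["k1"]*(x*x+y*y); x,y=xd/f,yd/f
    return np.stack([x,y,np.ones_like(x)],-1),R,t
def at_z(n,u,v,z):
    d,R,t=ray(n,np.asarray(u,float),np.asarray(v,float)); o=-R.T@t; w=d@R
    s=(z-o[2])/w[...,2]; return o+w*s[...,None]
def at_d(n,u,v,dep):
    d,R,t=ray(n,np.asarray(u,float),np.asarray(v,float)); return (d*np.asarray(dep)[...,None]-t)@R
def proj(n,P):
    c,R,t=cam(n); p=np.asarray(P)@R.T+t; x=p[...,0]/p[...,2];y=p[...,1]/p[...,2]; f=1+c["k1"]*(x*x+y*y)
    return np.stack([c["fx"]*x*f+c["cx"],c["fy"]*y*f+c["cy"]],-1)
def save(n,im): cv2.imwrite("pics/"+n+".png",im[...,::-1])
E
python3 - <<'E'
from h import *
print(env.observe())
for n in("scene","top"):
    im,d=vision.get_image(n); save(n+"0",im); np.savez("pics/"+n+"0.npz",im=im,d=d)
    c,R,t=cam(n); print(n,c,-R.T@t)
    for q in ["weight_thick","weight_thin","weight_small","gauge","hanger_seat","gauge_lever"]:
        for r in spotter.trace(n,q)[:4]:
            m=r["pixels"]; v,u=np.nonzero(m); dd=d[m]; k=dd>0
            P=at_d(n,u[k],v[k],dd[k]); print(n,q,round(r["score"],2),r["rect"],P.mean(0).round(3),P.min(0).round(3),P.max(0).round(3))
E
```

```text
pics
{'time_s': 0.0, 'q': array([ 5.22367591e+01,  2.18418192e+01,  7.43844123e+01, -4.77130790e-04,
        8.38600131e+01, -1.23351504e+01]), 'qvel': array([-0.02088453, -0.03717625,  0.14025938,  0.07377455,  0.05682448,
       -0.12461828]), 'joint_efforts': array([ 3.19399842e-04, -4.48465562e+01, -2.31275314e+01, -3.05060430e-04,
        4.81078896e-03,  2.89203498e-06]), 'position': array([0.23594063, 0.49644027, 0.19880607]), 'tool_rot': array([[-9.03125131e-01,  4.29376479e-01, -9.15270095e-04],
       [ 4.29377340e-01,  9.03124394e-01, -1.19504368e-03],
       [ 3.13479102e-04, -1.47227022e-03, -9.99998867e-01]]), 'ft_force': array([-0.66189661, -0.17388223, -0.04437898]), 'wrist_torque': array([-0.05360846, -0.00666345,  0.07401447]), 'grip_width': 0.08526730791079341}
scene {'fx': 462.17441005932153, 'fy': 462.17441005932153, 'cx': 282.19939502398313, 'cy': 206.19993599967307, 'k1': -0.07802475684139633, 'rvec': array([ 0.34749422,  2.84482552, -1.06260824]), 'tvec': array([ 0.47849444, -0.03459809,  1.09731735])} [0.64396664 0.60837818 0.80587981]
scene weight_thick 0.86
[... 1643 characters left out ...]
201 0.017]
top weight_small 0.61 [251.0, 252.7, 270.6, 269.2] [0.405 0.04  0.006] [ 0.39   0.023 -0.004] [0.423 0.059 0.014]
top gauge 0.68 [287.0, 145.3, 339.3, 257.9] [ 0.53  -0.067  0.039] [ 0.411 -0.128 -0.003] [ 0.667 -0.01   0.112]
top hanger_seat 0.69 [306.2, 220.7, 325.4, 239.2] [ 0.463 -0.078  0.053] [ 0.445 -0.097  0.01 ] [ 0.489 -0.06   0.103]
top hanger_seat 0.29 [190.0, 216.9, 217.8, 239.0] [0.479 0.17  0.008] [ 0.454  0.145 -0.001] [0.509 0.201 0.017]
top hanger_seat 0.2 [189.3, 168.9, 216.5, 195.6] [0.583 0.177 0.012] [ 0.557  0.151 -0.004] [0.616 0.207 0.021]
top gauge_lever 0.79 [304.7, 204.7, 322.1, 239.0] [ 0.465 -0.077  0.059] [ 0.447 -0.095  0.014] [ 0.511 -0.06   0.103]
```

View pics/scene0.png

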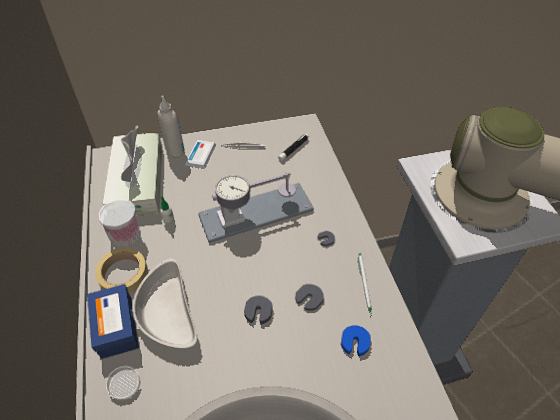

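View pics/top0.png

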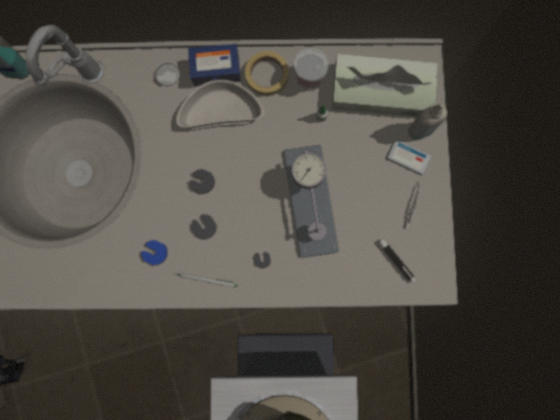

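```bash
python3 - <<'E'
import cv2,numpy as np
s=cv2.imread("pics/scene0.png");t=cv2.imread("pics/top0.png")
a=cv2.resize(s[270:360,220:380],(800,450),interpolation=cv2.INTER_CUBIC); cv2.imwrite("pics/c1.png",a)
b=cv2.resize(t[140:275,170:350],(800,600),interpolation=cv2.INTER_CUBIC); cv2.imwrite("pics/c2.png",b)
E
```

```text
(no output)
```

View pics/c1.png

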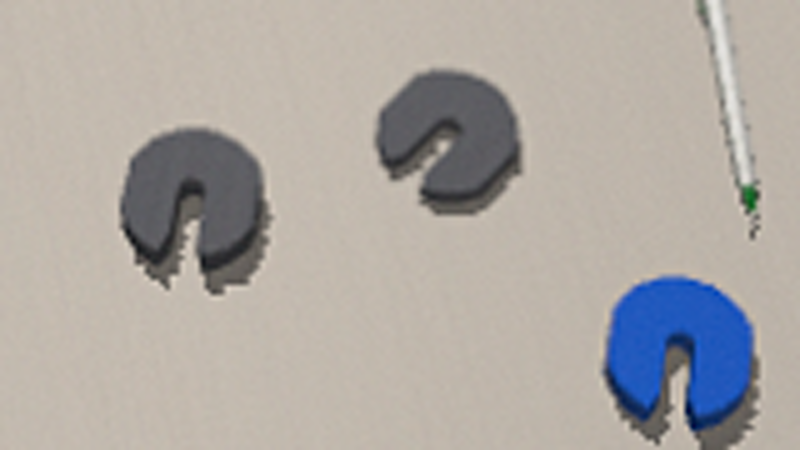

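View pics/c2.png

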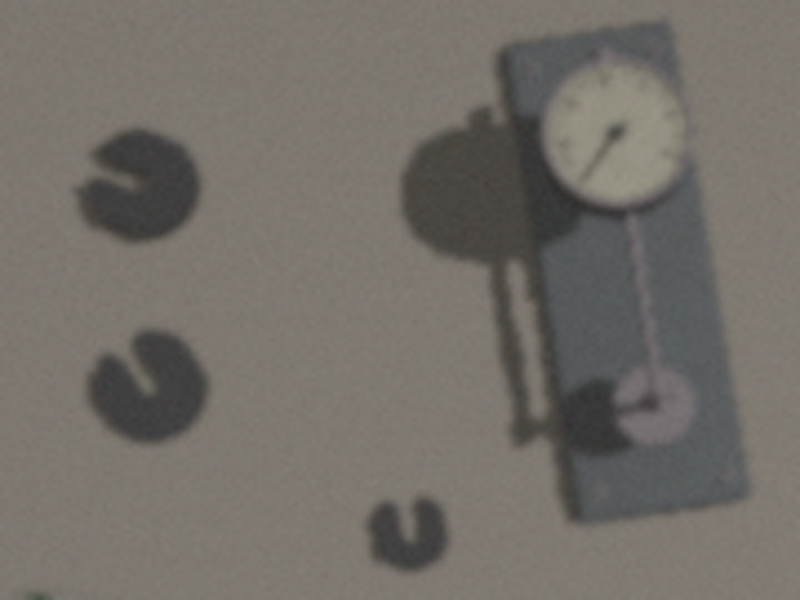

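The scene picture shows the thick weight at about (259,309), the thin one at (310,297), the blue decoy at (356,340) and the hanger at (288,187). In the top picture the thick weight is at (202,181), the thin at (203,227) and the hanger plate at (316,231). Next I'll fit models in both views.

```bash
cat >> h.py <<'E'
def disc_poly(R=.028,fl=.026,slot=.005):
    # outline with flats y=+-fl, slot along +x
    a0=np.arcsin(slot/R); th=np.linspace(a0,2*np.pi-a0,120)
    o=np.stack([R*np.cos(th),np.clip(R*np.sin(th),-fl,fl)],-1)
    e=np.linspace(-np.pi/2,-3*np.pi/2,30)
    return np.vstack([o,np.stack([slot*np.cos(e),slot*np.sin(e)],-1)])
def render(n,poly,x,y,yaw,z0,z1,box,S=8):
    c,s=np.cos(yaw),np.sin(yaw); P=poly@np.array([[c,s],[-s,c]])+[x,y]
    l,t,r,b=box; m=np.zeros(((b-t)*S,(r-l)*S),np.uint8)
    for z in np.linspace(z0,z1,4):
        uv=proj(n,np.c_[P,np.full(len(P),z)])
        q=np.round(((uv+.5-[l,t])*S-.5)*16).astype(np.int32)
        cv2.fillPoly(m,[q],1,shift=4)
    return cv2.resize(m.astype(np.float32),(r-l,b-t),interpolation=cv2.INTER_AREA)
from scipy.optimize import minimize
def fit(n,im,poly,x0,z0,z1,pad=26,verbose=0,free=3,ch=None):
    u,v=proj(n,np.array([x0[0],x0[1],z1])); box=[int(u)-pad,int(v)-pad,int(u)+pad,int(v)+pad]
    g=im[box[1]:box[3],box[0]:box[2]].astype(float); g=g.mean(2) if ch is None else ch(g)
    def cost(p):
        q=np.array(x0,float); q[:free]=np.array(p)[:free]*np.array([.001,.001,.05])[:free]+q[:free]
        m=render(n,poly,*q,z0,z1,box)
        m=cv2.GaussianBlur(m,(0,0),.6)
        A=np.c_[m.ravel(),np.ones(m.size)]; s,_,_,_=np.linalg.lstsq(A,g.ravel(),rcond=None)
        return np.abs(A@s-g.ravel()).mean()
    best=None
    for d in ([0,0,0],[3,2,3],[-3,-2,-3],[2,-3,0]):
        r=minimize(cost,np.array(d[:free],float),method="Nelder-Mead",options=dict(initial_simplex=np.vstack([d[:free]]+[np.array(d[:free])+3*np.eye(free)[i] for i in range(free)]),xatol=.02,fatol=1e-4))
        if best is None or r.fun<best.fun: best=r
    q=np.array(x0,float); q[:free]+=best.x*np.array([.001,.001,.05])[:free]
    return q,best.fun
E
python3 - <<'E'
from h import *
P=disc_poly()
circ=lambda r:np.stack([r*np.cos(np.linspace(0,6.28,90)),r*np.sin(np.linspace(0,6.28,90))],-1)
for n in("scene","top"):
    z=np.load(f"pics/{n}0.npz"); im=z["im"]; d=z["d"]
    for nm,x0,h in(("thick",(.584,.177,1.25),.014),("thin",(.480,.173,.8),.009)):
        q,f=fit(n,im,P,x0,0,h,pad=22); print(n,nm,q.round(4),np.degrees(q[2]).round(1),round(f,2))
    q,f=fit(n,im,circ(.036),(.583,-.055,0),.105,.107,pad=24,free=2); print(n,"dial",q.round(4),round(f,2))
    q,f=fit(n,im,circ(.02),(.463,-.077,0),.045,.05,pad=14,free=2,ch=lambda g:g[...,0]); print(n,"plate",q.round(4),round(f,2))
s=cv2.imread("pics/scene0.png")
cv2.imwrite("pics/c3.png",cv2.resize(s[160:250,190:330],(800,514),interpolation=cv2.INTER_CUBIC))
E
```

```text
scene thick [0.585  0.1828 1.232 ] 70.6 12.33Traceback (most recent call last):
  File "<stdin>", line 7, in <module>
  File "h.py", line 46, in fit
    r=minimize(cost,np.array(d[:free],float),method="Nelder-Mead",options=dict(initial_simplex=np.vstack([d[:free]]+[np.array(d[:free])+3*np.eye(free)[i] for i in range(free)]),xatol=.02,fatol=1e-4))
    res = _minimize_neldermead(fun, x0, args, callback, bounds=bounds,
                               **options)
    fsim[j] = func(sim[j])
              ~~~~^^^^^^^^
    fx = function(np.copy(x), *(wrapper_args + args))
  File "h.py", line 40, in cost
    m=render(n,poly,*q,z0,z1,box)
  File "h.py", line 30, in render
    uv=proj(n,np.c_[P,np.full(len(P),z)])
  File "h.py", line 17, in proj
    c,R,t=cam(n); p=np.asarray(P)@R.T+t; x=p[...,0]/p[...,2];y=p[...,1]/p[...,2]; f=1+c["k1"]*(x*x+y*y)
          ~~~^^^
  File "h.py", line 4, in cam
    c=vision.camera_info(n); R=cv2.Rodrigues(np.array(c["rvec"],float))[0]; return c,R,np.array(c["tvec"],float).ravel()
ValueError: time passes only in moves, steps and waits
```

```bash
python3 - <<'E'
s=open('h.py').read()
s=s.replace('''def cam(n):
    c=vision.camera_info(n); R''','''import functools
@functools.lru_cache(None)
def cam(n):
    c=vision.camera_info(n); R''')
open('h.py','w').write(s)
E
cat > f0.py <<'E'
from h import *
P=disc_poly()
circ=lambda r:np.stack([r*np.cos(np.linspace(0,6.28,90)),r*np.sin(np.linspace(0,6.28,90))],-1)
for n in("scene","top"):
    z=np.load(f"pics/{n}0.npz"); im=z["im"]; d=z["d"]
    for nm,x0,h in(("thick",(.584,.177,1.25),.014),("thin",(.480,.173,.8),.009)):
        q,f=fit(n,im,P,x0,0,h,pad=22); print(n,nm,q.round(4),np.degrees(q[2]).round(1),round(f,2))
    q,f=fit(n,im,circ(.036),(.583,-.055,0),.105,.107,pad=24,free=2); print(n,"dial",q.round(4),round(f,2))
    q,f=fit(n,im,circ(.02),(.463,-.077,0),.045,.05,pad=14,free=2,ch=lambda g:g[...,0]); print(n,"plate",q.round(4),round(f,2))
s=cv2.imread("pics/scene0.png")
cv2.imwrite("pics/c3.png",cv2.resize(s[160:250,190:330],(800,514),interpolation=cv2.INTER_CUBIC))
E
python3 f0.py
```

```text
scene thick [0.585  0.1828 1.232 ] 70.6 12.33
scene thin [0.4817 0.1774 0.6197] 35.5 7.58
scene dial [ 0.5878 -0.0633  0.    ] 34.38
scene plate [ 0.4664 -0.0884  0.    ] 27.7
top thick [0.585  0.1787 1.2745] 73.0 3.24
top thin [0.4819 0.1735 0.6073] 34.8 2.71
top dial [ 0.5891 -0.0632  0.    ] 13.06
top plate [ 0.4655 -0.0808  0.    ] 10.08
```

View pics/c3.png

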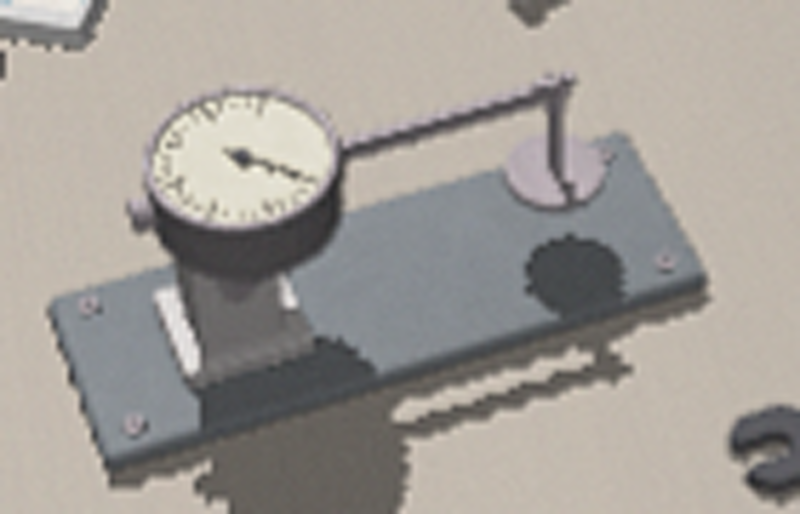

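```bash
python3 - <<'E'
from h import *
print("plate scene",at_z("scene",286.7,189.3,.05).round(4),"top",at_z("top",316.9,230.7,.05).round(4))
# dial centre: scene crop (243,153)
print("dial scene",at_z("scene",190+243.5*.175-.5,160+153.5*.175-.5,.107).round(4),"top",at_z("top",170+616*.225-.5,140+132*.225-.5,.107).round(4))
# overlays
P=disc_poly(); circ=lambda r:np.stack([r*np.cos(np.linspace(0,6.28,90)),r*np.sin(np.linspace(0,6.28,90))],-1)
for n,b in(("scene",(220,160,340,330)),("top",(180,140,350,250))):
    im=np.load(f"pics/{n}0.npz")["im"]; S=5 if n=="top" else 5
    b=list(b); c=cv2.resize(im[b[1]:b[3],b[0]:b[2]],None,fx=S,fy=S,interpolation=cv2.INTER_NEAREST)
    if n=="top": c=cv2.convertScaleAbs(c,alpha=1.8)
    def dr(poly,x,y,a,z,col):
        R=np.array([[np.cos(a),np.sin(a)],[-np.sin(a),np.cos(a)]]); Q=poly@R+[x,y]
        uv=(proj(n,np.c_[Q,np.full(len(Q),z)])+.5-b[:2])*S; cv2.polylines(c,[uv.astype(int)],True,col,1)
    dr(P,.585,.1787,1.25,.014,(255,0,0)); dr(P,.4818,.1735,.61,.009,(255,0,0))
    dr(circ(.02),.4655,-.0808,0,.05,(0,255,0)); dr(circ(.036),.589,-.0632,0,.107,(0,255,0))
    save("ov_"+n,c)
E
```

```text
plate scene [ 0.4641 -0.0747  0.05  ] top [ 0.4648 -0.0794  0.05  ]
dial scene [ 0.5859 -0.0587  0.107 ] top [ 0.5873 -0.0604  0.107 ]
```

View pics/ov_scene.png

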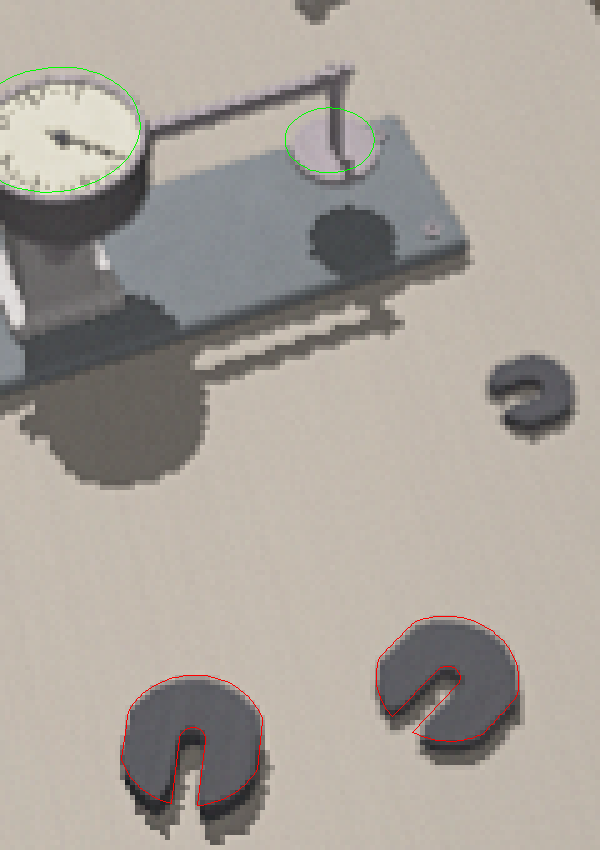

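View pics/ov_top.png

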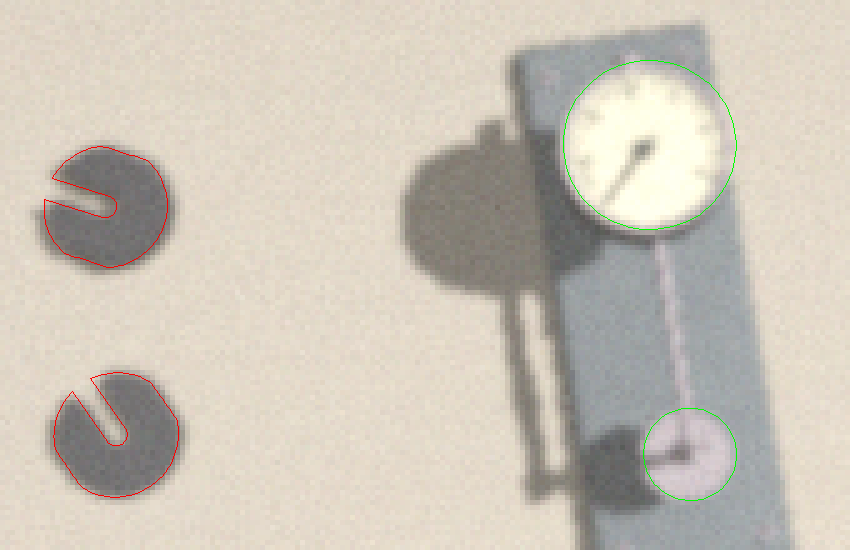

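```bash
cat >> h.py <<'E'
def yaw_of(R): return np.degrees(np.arctan2(R[1,0],R[0,0]))
def plan(tgt,n=None,start=None,vmax=.038):
    """tgt x,y,z,yaw(deg of tool x). prints rows"""
    if start is None:
        o=env.observe(); p=np.array(o["position"]); y=yaw_of(o["tool_rot"])
    else: p=np.array(start[:3],float); y=start[3]
    t=np.array(tgt[:3],float); dy=(tgt[3]-y+180)%360-180
    if n is None: n=int(max(np.ceil(np.linalg.norm(t-p)/vmax),np.ceil(abs(dy)/8.2),1))
    cp,cy=p.copy(),y; rows=[]
    for k in range(1,n+1):
        gp=p+(t-p)*k/n; gy=y+dy*k/n; a=np.radians(cy)
        X=np.array([np.cos(a),np.sin(a),0]);Z=np.array([0,0,-1.]);Y=np.cross(Z,X)
        B=np.stack([X,Y,Z],1); s=np.round(B.T@(gp-cp)/.04,2); r=np.round(-np.radians(gy-cy)/.15,2)
        rows.append([*(s+0.).tolist(),0,0,float(r)+0.]); cp=cp+B@s*.04; cy=cy-np.degrees(r*.15)
    for i in range(0,n,10): print(str(rows[i:i+10]).replace(" ","").replace("0.0,","0,"))
    print("end",cp.round(4),round(cy,2)); return [*cp,cy]
def st():
    o=env.observe(); print("t",round(o["time_s"],2),"p",np.round(o["position"],4),"yaw",round(yaw_of(o["tool_rot"]),2),"tilt",np.round(o["tool_rot"][:2,2],4),"F",np.round(o["ft_force"],2),"w",round(o["grip_width"],4)); return o
E
python3 - <<'E'
from h import *
e=plan((.584,.1795,.08,71.8))
E
```

```text
[[-0.87,-0.26,0.23,0,0,0.74],[-0.89,-0.17,0.23,0,0,0.74],[-0.9,-0.07,0.23,0,0,0.74],[-0.9,0.04,0.23,0,0,0.74],[-0.9,0.13,0.23,0,0,0.74],[-0.87,0.23,0.23,0,0,0.75],[-0.85,0.33,0.23,0,0,0.74],[-0.8,0.42,0.23,0,0,0.74],[-0.75,0.51,0.23,0,0,0.74],[-0.69,0.59,0.23,0,0,0.74]]
[[-0.62,0.66,0.23,0,0,0.74],[-0.54,0.72,0.23,0,0,0.74],[-0.46,0.78,0.23,0,0,0.74]]
end [0.584  0.1796 0.0798] 71.81
```

Call:
jog_arm:
  plan:
    - [[-0.87,-0.26,0.23,0,0,0.74],[-0.89,-0.17,0.23,0,0,0.74],[-0.9,-0.07,0.23,0,0,0.74],[-0.9,0.04,0.23,0,0,0.74],[-0.9,0.13,0.23,0,0,0.74],[-0.87,0.23,0.23,0,0,0.75],[-0.85,0.33,0.23,0,0,0.74],[-0.8,0.42,0.23,0,0,0.74],[-0.75,0.51,0.23,0,0,0.74],[-0.69,0.59,0.23,0,0,0.74]]
  grip: 0.7

```text
time_s: 1.7
position: [0.5049, 0.2515, 0.1071]
tool_rot: [[-0.011, 1.0, 0.0], [1.0, 0.011, 0.0], [0.0, 0.0, -1.0]]
ft_force: [0.3, -0.2, 0.7]
grip_width: 0.0727
```

Call:
jog_arm:
  plan:
    - [[-0.62,0.66,0.23,0,0,0.74],[-0.54,0.72,0.23,0,0,0.74],[-0.46,0.78,0.23,0,0,0.74],[0,0,0,0,0,0],[0,0,0,0,0,0],[0,0,0,0,0,0]]

```text
time_s: 2.3
position: [0.5834, 0.1804, 0.0802]
tool_rot: [[0.31, 0.951, -0.0], [0.951, -0.31, 0.0], [0.0, -0.0, -1.0]]
ft_force: [0.5, 1.1, 0.1]
grip_width: 0.0726
```

```bash
python3 - <<'E'
from h import *
st()
for n in("scene","top"):
    im,d=vision.get_image(n); np.savez("pics/"+n+"1.npz",im=im,d=d)
    u,v=proj(n,np.array([.584,.18,.04])).astype(int); save(n+"1",cv2.resize(im[v-60:v+60,max(0,u-70):u+70],None,fx=5,fy=5,interpolation=cv2.INTER_CUBIC))
plan((.584,.1795,.025,71.8))
E
```

```text
t 2.3 p [0.5834 0.1804 0.0802] yaw 71.91 tilt [-0.      0.0001] F [0.45 1.09 0.07] w 0.0726
[[-0.01,0.01,0.69,0,0,0.01],[-0.01,0.01,0.69,0,0,0.0]]
end [0.584  0.1796 0.0252] 71.84
```

View pics/scene1.png

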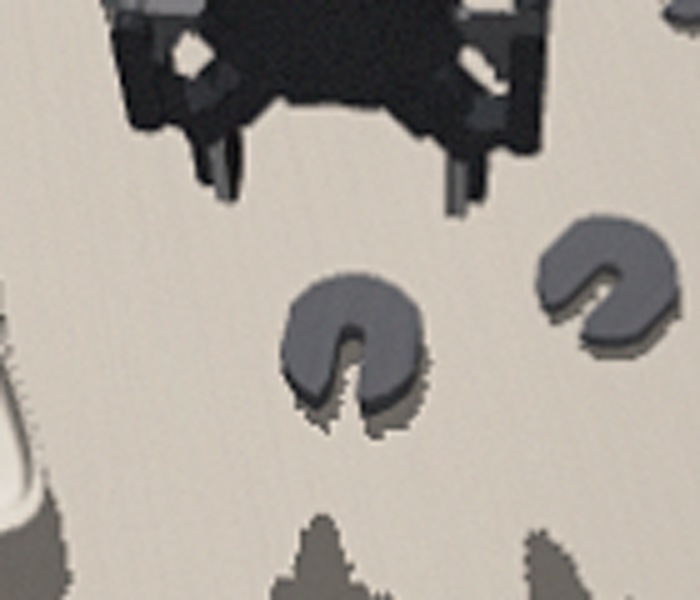

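View pics/top1.png

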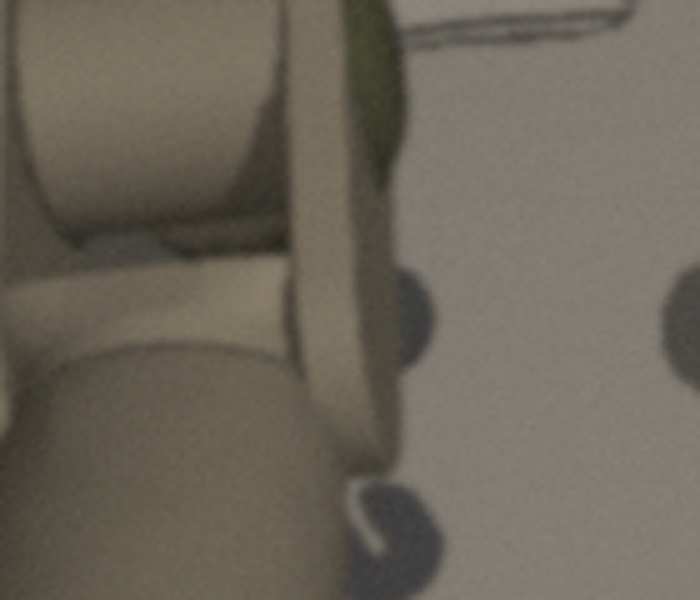

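The scene picture shows the open fingertips (crop 237,200 and 450,213) straddling the line of the thick weight at crop (355,340). The arm hides it in the top picture. I'll go down.

Call:
jog_arm:
  plan:
    - [[-0.01,0.01,0.69,0,0,0],[-0.01,0.01,0.69,0,0,0],[0,0,0,0,0,0],[0,0,0,0,0,0],[0,0,0,0,0,0]]

```text
time_s: 2.9
position: [0.5853, 0.1791, 0.0263]
tool_rot: [[0.312, 0.95, 0.003], [0.95, -0.312, 0.0], [0.001, 0.002, -1.0]]
ft_force: [0.4, -0.3, -0.2]
grip_width: 0.0728
```

```bash
python3 - <<'E'
from h import *
st()
for n in("scene",):
    im,d=vision.get_image(n); np.savez("pics/"+n+"2.npz",im=im,d=d)
    u,v=proj(n,np.array([.584,.18,.04])).astype(int);print(u,v); save(n+"2",cv2.resize(im[v-50:v+50,max(0,u-60):u+60],None,fx=6,fy=6,interpolation=cv2.INTER_CUBIC))
E
```

```text
t 2.9 p [0.5853 0.1791 0.0263] yaw 71.85 tilt [0.0027 0.0003] F [ 0.42 -0.31 -0.21] w 0.0728
258 301
```

View pics/scene2.png

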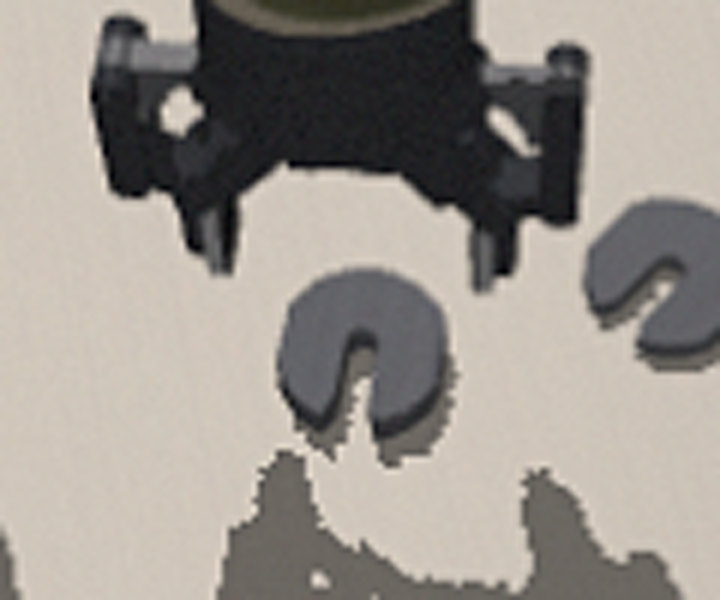

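Call:
jog_arm:
  plan:
    - [[0,0,0.25,0,0,0],[0,0,0.2,0,0,0],[0,0,0,0,0,0],[0,0,0,0,0,0],[0,0,0,0,0,0]]
  grip: 0.45

```text
time_s: 3.45
position: [0.5847, 0.1786, 0.0068]
tool_rot: [[0.312, 0.95, 0.0], [0.95, -0.312, 0.0], [0.0, 0.0, -1.0]]
ft_force: [0.2, -0.1, 1.1]
grip_width: 0.062
```

```bash
python3 - <<'E'
from h import *
st()
for n in("scene",):
    im,d=vision.get_image(n); np.savez("pics/"+n+"3.npz",im=im,d=d)
    u,v=258,301; save(n+"3",cv2.resize(im[v-50:v+50,max(0,u-60):u+60],None,fx=6,fy=6,interpolation=cv2.INTER_CUBIC))
E
```

```text
t 3.45 p [0.5847 0.1786 0.0068] yaw 71.8 tilt [0.0003 0.    ] F [ 0.17 -0.06  1.06] w 0.062
```

View pics/scene3.png

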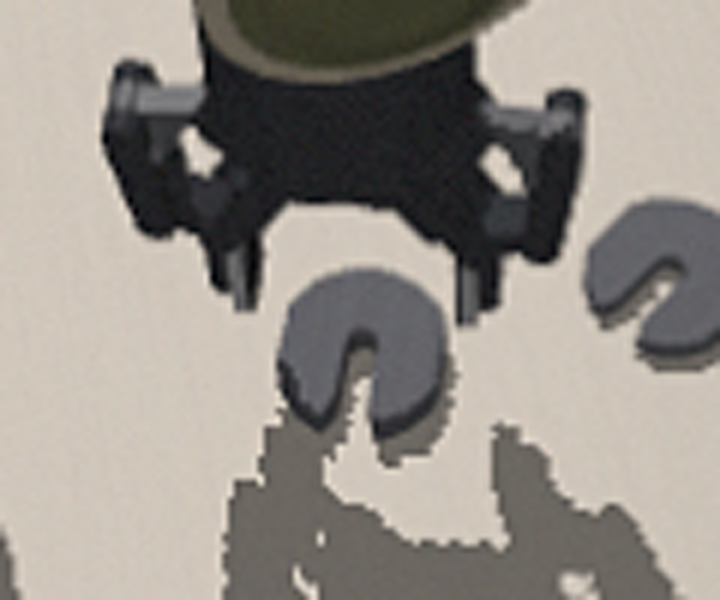

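```bash
python3 - <<'E'
from h import *
z=np.load("pics/scene3.npz");d=z["d"]
for (a,b) in [(240,295),(243,303),(248,306),(465,310),(467,316),(470,320),(360,290),(320,340),(410,340),(310,420),(395,425)]:
    u=258-60+a/6-.5;v=301-50+b/6-.5; i,j=int(round(v)),int(round(u)); print((a,b),d[i,j],at_d("scene",float(j),float(i),float(d[i,j])).round(4) )
E
```

```text
(240, 295) 0.8423809 [0.6207 0.1787 0.0572]
(243, 303) 0.84794223 [0.6208 0.1772 0.0511]
(248, 306) 0.84653145 [0.6194 0.1797 0.0511]
(465, 310) 0.8391312 [0.5559 0.1992 0.0578]
(467, 316) 0.84070987 [0.5561 0.1998 0.0552]
(470, 320) 0.84557796 [0.5541 0.1992 0.0496]
(360, 290) 0.89242536 [0.5812 0.161  0.0141]
(320, 340) 0.88278884 [0.5978 0.174  0.0125]
(410, 340) 0.8832614 [0.5698 0.1806 0.0121]
(310, 420) 0.86939687 [0.6067 0.1978 0.0083]
(395, 425) 0.8657011 [0.5816 0.2072 0.0105]
```

```bash
python3 - <<'E'
from h import *
s=at_z("scene",299.,225.,0.); print("eye shadow",s)
L=(s[:2]-np.array([.464,-.075]))/.1; print(L)
g=lambda a,b:(258-60+a/6-.5,301-50+b/6-.5)
for t,sh in (((247,308),(288,425)),((467,322),(503,425))):
    p=at_z("scene",*g(*sh),0.); print("tip shadow",p)
    for z in (.01,.02,.03,.04,.05): 
        q=at_z("scene",*g(*t),z); print(z,q.round(4),(q[:2]+L*z).round(4))
print(proj("scene",np.array([.614,.169,.015])), g(247,308))
E
```

```text
eye shadow [ 0.45245357 -0.00775777  0.        ]
[-0.11546433  0.67242227]
tip shadow [0.61338508 0.19467595 0.        ]
0.01 [0.6187 0.1559 0.01  ] [0.6175 0.1626]
0.02 [0.619  0.1616 0.02  ] [0.6167 0.175 ]
0.03 [0.6193 0.1672 0.03  ] [0.6158 0.1874]
0.04 [0.6196 0.1729 0.04  ] [0.615  0.1998]
0.05 [0.6199 0.1786 0.05  ] [0.6142 0.2122]
tip shadow [0.54703145 0.21100664 0.        ]
0.01 [0.5508 0.1778 0.01  ] [0.5496 0.1845]
0.02 [0.5519 0.1832 0.02  ] [0.5496 0.1967]
0.03 [0.5531 0.1886 0.03  ] [0.5496 0.2088]
0.04 [0.5543 0.194  0.04  ] [0.5497 0.2209]
0.05 [0.5554 0.1994 0.05  ] [0.5497 0.2331]
[242.12495171 305.92233914] (238.66666666666666, 301.8333333333333)
```

Call:
jog_arm:
  plan:
    - [[0,0,0.05,0,0,0],[0,0,0.05,0,0,0],[0,0,0.02,0,0,0],[0,0,0.02,0,0,0],[0,0,0,0,0,0]]

```text
time_s: 4.0
position: [0.5845, 0.1786, 0.0009]
tool_rot: [[0.312, 0.95, -0.0], [0.95, -0.312, -0.0], [-0.0, -0.0, -1.0]]
ft_force: [-0.5, 0.4, -0.1]
grip_width: 0.0622
```

Call:
jog_arm:
  plan:
    - [[0,0,0.02,0,0,0],[0,0,0.02,0,0,0],[0,0,0,0,0,0]]

```text
time_s: 4.3
position: [0.5845, 0.1786, -0.0007]
tool_rot: [[0.312, 0.95, -0.0], [0.95, -0.312, -0.0], [-0.0, -0.0, -1.0]]
ft_force: [0.7, -0.6, -0.8]
grip_width: 0.0621
```

```bash
python3 - <<'E'
from h import *
st()
for n in("scene",):
    im,d=vision.get_image(n); np.savez("pics/"+n+"4.npz",im=im,d=d)
    u,v=258,301; save(n+"4",cv2.resize(im[v-50:v+50,max(0,u-60):u+60],None,fx=6,fy=6,interpolation=cv2.INTER_CUBIC))
E
```

```text
t 4.3 p [ 0.5845  0.1786 -0.0007] yaw 71.81 tilt [-0.0002 -0.    ] F [ 0.75 -0.63 -0.79] w 0.0621
```

View pics/scene4.png

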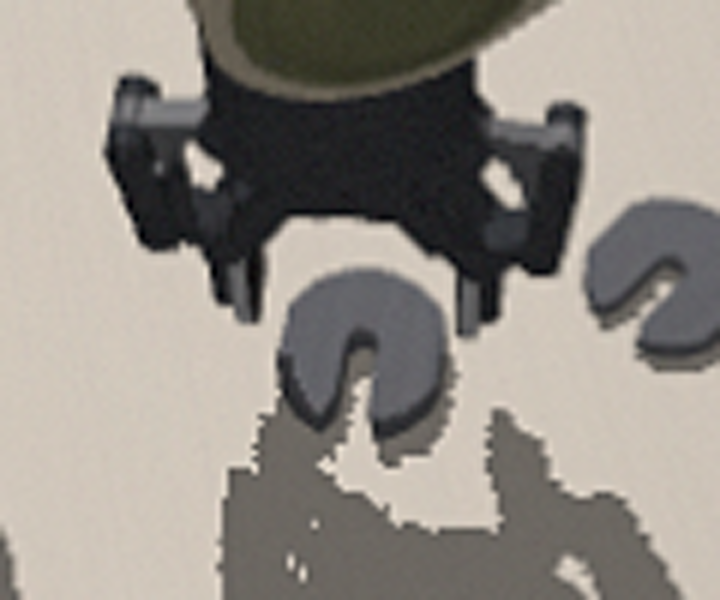

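Call:
jog_arm:
  plan:
    - [[0,0,0.03,0,0,0],[0,0,0.03,0,0,0],[0,0,0.03,0,0,0],[0,0,0,0,0,0]]

```text
time_s: 4.75
position: [0.5844, 0.1786, -0.0044]
tool_rot: [[0.312, 0.95, -0.0], [0.95, -0.312, -0.0], [-0.0, -0.0, -1.0]]
ft_force: [0.9, -0.4, -0.2]
grip_width: 0.0618
```

Call:
jog_arm:
  plan:
    - [[0,0,0.03,0,0,0],[0,0,0.03,0,0,0],[0,0,0.03,0,0,0],[0,0,0,0,0,0]]

```text
time_s: 5.15
position: [0.5845, 0.1786, -0.008]
tool_rot: [[0.312, 0.95, -0.0], [0.95, -0.312, -0.0], [-0.0, -0.0, -1.0]]
ft_force: [0.9, -0.2, -0.0]
grip_width: 0.0616
```

```bash
python3 - <<'E'
from h import *
st()
for n in("scene",):
    im,d=vision.get_image(n); np.savez("pics/"+n+"5.npz",im=im,d=d)
    u,v=258,301; save(n+"5",cv2.resize(im[v-50:v+50,max(0,u-60):u+60],None,fx=6,fy=6,interpolation=cv2.INTER_CUBIC))
E
```

```text
t 5.15 p [ 0.5845  0.1786 -0.008 ] yaw 71.81 tilt [-0.0003 -0.    ] F [ 0.92 -0.18 -0.03] w 0.0616
```

View pics/scene5.png

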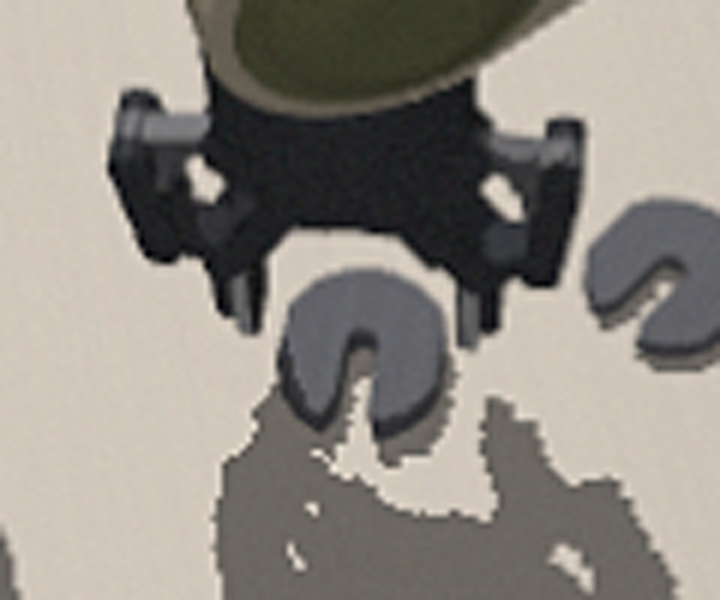

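Call:
jog_arm:
  plan:
    - [[0,0,0.03,0,0,0],[0,0,0.03,0,0,0],[0,0,0.03,0,0,0],[0,0,0,0,0,0]]

```text
time_s: 5.6
position: [0.5845, 0.1786, -0.0116]
tool_rot: [[0.312, 0.95, -0.0], [0.95, -0.312, -0.0], [-0.0, -0.0, -1.0]]
ft_force: [0.2, 0.2, 0.5]
grip_width: 0.0621
```

```bash
python3 - <<'E'
from h import *
st()
for n in("scene",):
    im,d=vision.get_image(n); np.savez("pics/"+n+"6.npz",im=im,d=d)
    for (a,b) in [(243,318),(247,325),(250,330),(465,330),(468,337),(471,345)]:
        u=258-60+a/6-.5;v=301-50+b/6-.5; i,j=int(round(v)),int(round(u)); print((a,b),d[i,j],at_d("scene",float(j),float(i),float(d[i,j])).round(4) )
E
```

```text
t 5.6 p [ 0.5845  0.1786 -0.0116] yaw 71.81 tilt [-0.0003 -0.0001] F [0.18 0.22 0.48] w 0.0621
(243, 318) 0.8568461 [0.6216 0.1768 0.0395]
(247, 325) 0.8568184 [0.6202 0.1787 0.0383]
(250, 330) 0.86120397 [0.6204 0.1778 0.0331]
(465, 330) 0.8489173 [0.5562 0.1999 0.0442]
(468, 337) 0.85311353 [0.5544 0.1997 0.0392]
(471, 345) 0.8550121 [0.5545 0.2001 0.0363]
```

```bash
python3 - <<'E'
from h import *
# lowest z of finger point cloud above the disc/table, in tool frame, per picture
for k,(p) in {1:(.5834,.1804,.0802),2:(.5853,.1791,.0263),3:(.5847,.1786,.0068),4:(.5845,.1786,-.0007),5:(.5845,.1786,-.008),6:(.5845,.1786,-.0116)}.items():
    d=np.load(f"pics/scene{k}.npz")["d"]; v,u=np.nonzero(d>0); P=at_d("scene",u.astype(float),v.astype(float),d[v,u])
    a=np.radians(71.8);X=np.array([np.cos(a),np.sin(a)]);Y=np.array([np.sin(a),-np.cos(a)])
    q=P[:,:2]-np.array(p[:2]); x=q@X;y=q@Y
    for s in(1,-1):
        m=(abs(x)<.02)&(s*y>.029)&(s*y<.05)&(P[:,2]>.022); z=np.sort(P[m,2]); print(k,p[2],s,m.sum(),z[:6].round(4),"x",x[m].max().round(4),x[m].min().round(4))
E
```

```text
1 0.0802 1 780 [0.1203 0.1223 0.1228 0.1229 0.123  0.1259] x 0.02 -0.0198
1 0.0802 -1 601 [0.1241 0.1243 0.1245 0.1255 0.1258 0.126 ] x 0.0198 -0.0189
2 0.0263 1 661 [0.0681 0.0684 0.0691 0.0694 0.0704 0.0707] x 0.02 -0.0199
2 0.0263 -1 507 [0.0706 0.0712 0.0714 0.0724 0.0729 0.0737] x 0.0196 -0.0197
3 0.0068 1 639 [0.0449 0.0458 0.0461 0.0475 0.048  0.0499] x 0.0199 -0.02
3 0.0068 -1 470 [0.0496 0.0505 0.0512 0.0513 0.0515 0.0522] x 0.02 -0.0194
4 -0.0007 1 629 [0.0381 0.0381 0.0385 0.0395 0.041  0.0423] x 0.0198 -0.02
4 -0.0007 -1 460 [0.041  0.0419 0.042  0.0421 0.0436 0.0437] x 0.0199 -0.0196
5 -0.008 1 616 [0.0301 0.0304 0.0311 0.0318 0.0323 0.0331] x 0.0199 -0.02
5 -0.008 -1 457 [0.0331 0.0347 0.0351 0.0357 0.0357 0.0362] x 0.0199 -0.0196
6 -0.0116 1 609 [0.0257 0.0287 0.0291 0.03   0.0304 0.0306] x 0.02 -0.0199
6 -0.0116 -1 452 [0.0283 0.0306 0.0325 0.0326 0.033  0.0339] x 0.0193 -0.0198
```

Call:
jog_arm:
  plan:
    - [[0,0,0.03,0,0,0],[0,0,0.03,0,0,0],[0,0,0.03,0,0,0],[0,0,0,0,0,0]]

```text
time_s: 6.05
position: [0.5845, 0.1786, -0.0152]
tool_rot: [[0.312, 0.95, -0.0], [0.95, -0.312, -0.0], [-0.0, -0.0, -1.0]]
ft_force: [0.2, -0.4, -0.3]
grip_width: 0.0621
```

Call:
jog_arm:
  plan:
    - [[0,0,0.03,0,0,0],[0,0,0.03,0,0,0],[0,0,0.03,0,0,0],[0,0,0,0,0,0]]

```text
time_s: 6.45
position: [0.5844, 0.1786, -0.0188]
tool_rot: [[0.312, 0.95, -0.0], [0.95, -0.312, -0.0], [-0.0, -0.0, -1.0]]
ft_force: [-0.3, 0.3, 0.3]
grip_width: 0.0622
```

```bash
python3 - <<'E'
from h import *
st()
for n in("scene",):
    im,d=vision.get_image(n); np.savez("pics/"+n+"7.npz",im=im,d=d)
    u,v=258,301; save(n+"7",cv2.resize(im[v-50:v+50,max(0,u-60):u+60],None,fx=6,fy=6,interpolation=cv2.INTER_CUBIC))
E
```

```text
t 6.45 p [ 0.5844  0.1786 -0.0188] yaw 71.81 tilt [-0.0003 -0.0001] F [-0.29  0.25  0.33] w 0.0622
```

View pics/scene7.png

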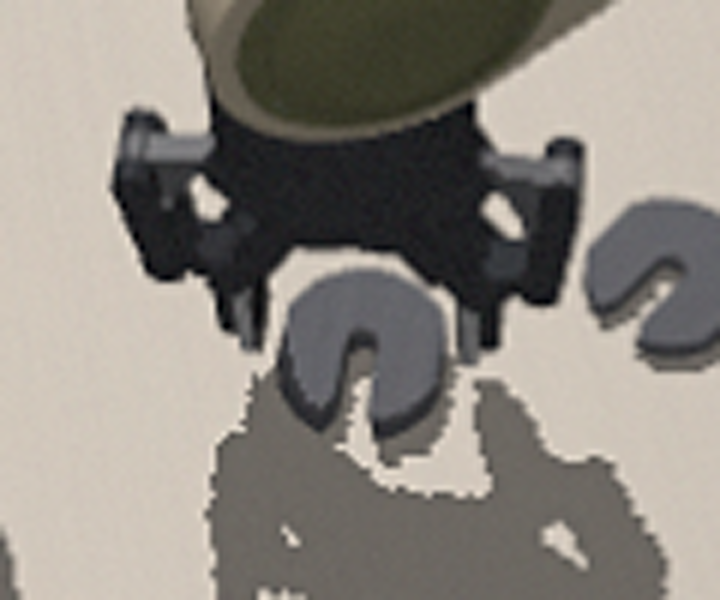

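Call:
jog_arm:
  plan:
    - [[0,0,0.02,0,0,0],[0,0,0.02,0,0,0],[0,0,0.02,0,0,0],[0,0,0,0,0,0]]

```text
time_s: 6.9
position: [0.5845, 0.1786, -0.0211]
tool_rot: [[0.312, 0.95, -0.0], [0.95, -0.312, -0.0], [-0.0, -0.0, -1.0]]
ft_force: [0.6, 0.2, -0.0]
grip_width: 0.0621
```

Call:
jog_arm:
  plan:
    - [[0,0,0.02,0,0,0],[0,0,0.02,0,0,0],[0,0,0,0,0,0]]

```text
time_s: 7.2
position: [0.5845, 0.1786, -0.0227]
tool_rot: [[0.312, 0.95, -0.0], [0.95, -0.312, -0.0], [-0.0, -0.0, -1.0]]
ft_force: [-0.8, 0.4, 0.2]
grip_width: 0.0619
```

```bash
python3 - <<'E'
from h import *
st()
for n in("scene",):
    im,d=vision.get_image(n); np.savez("pics/"+n+"8.npz",im=im,d=d)
    u,v=258,301; save(n+"8",cv2.resize(im[v-50:v+50,max(0,u-60):u+60],None,fx=6,fy=6,interpolation=cv2.INTER_CUBIC))
E
```

```text
t 7.2 p [ 0.5845  0.1786 -0.0227] yaw 71.8 tilt [-0.0002 -0.    ] F [-0.81  0.41  0.23] w 0.0619
```

View pics/scene8.png

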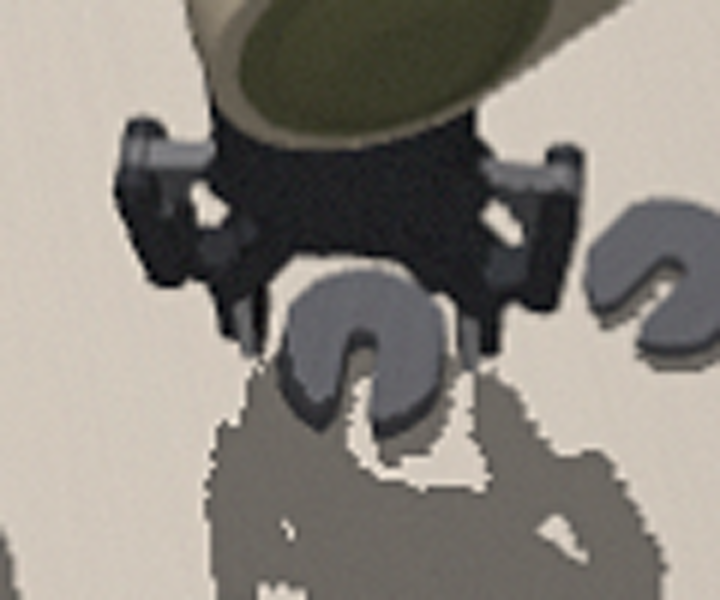

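```bash
python3 - <<'E'
from h import *
g=lambda a,b:(258-60+a/6-.5,301-50+b/6-.5)
for t in ((250,357),(472,368),(362,345)):
    for z in (.0,.01,.02): print(t,z,at_z("scene",*g(*t),z).round(4))
a=np.radians(71.8);X=np.array([np.cos(a),np.sin(a)]);Y=np.array([np.sin(a),-np.cos(a)])
c=np.array([.5845,.1786])
print("exp near edge left",c+Y*.031+X*.011,"right",c-Y*.031+X*.011)
d=np.load("pics/scene8.npz")["d"]; v,u=np.nonzero(d>0); P=at_d("scene",u.astype(float),v.astype(float),d[v,u]); q=P[:,:2]-c;x=q@X;y=q@Y
for s in(1,-1):
    m=(abs(x)<.03)&(s*y>.02)&(s*y<.06)&(P[:,2]>.006)&(P[:,2]<.04); o=np.argsort(P[m,2])[:12]; print(np.c_[P[m][o],x[m][o],y[m][o]].round(4))
E
```

```text
(250, 357) 0.0 [0.6207 0.168  0.    ]
(250, 357) 0.01 [0.621  0.1735 0.01  ]
(250, 357) 0.02 [0.6213 0.179  0.02  ]
(472, 368) 0.0 [0.5519 0.189  0.    ]
(472, 368) 0.01 [0.553  0.1942 0.01  ]
(472, 368) 0.02 [0.5542 0.1994 0.02  ]
(362, 345) 0.0 [0.5846 0.1724 0.    ]
(362, 345) 0.01 [0.5853 0.1778 0.01  ]
(362, 345) 0.02 [0.5861 0.1832 0.02  ]
exp near edge left [0.61738482 0.17936731] right [0.55848655 0.19873208]
[[ 0.6131  0.1804  0.007   0.0106  0.0266]
 [ 0.6111  0.1908  0.0093  0.0199  0.0214]
 [ 0.6121  0.1865  0.0099  0.0162  0.0238]
 [ 0.6108  0.1898  0.0113  0.0188  0.0214]
 [ 0.6065  0.1779  0.0116  0.0062  0.0211]
 [ 0.5999  0.1551  0.0118 -0.0175  0.022 ]
 [ 0.6021  0.1659  0.0119 -0.0066  0.0207]
 [ 0.6086  0.1689  0.0122 -0.0017  0.0259]
 [ 0.6008  0.1598  0.0125 -0.0128  0.0214]
 [ 0.6104  0.1884  0.0126  0.0174  0.0215]
 [ 0.6032  0.1616  0.0128 -0.0103  0.023 ]
 [ 0.6117  0.1752  0.0129  0.0053  0.0269]]
[[ 0.559   0.1845  0.0064 -0.0023 -0.0261]
 [ 0.5712  0.2035  0.0067  0.0195 -0.0204]
 [ 0.569   0.2023  0.0074  0.0176 -0.0221]
 [ 0.5667  0.2008  0.0076  0.0155 -0.0239]
 [ 0.5635  0.1955  0.0084  0.0095 -0.0252]
 [ 0.5687  0.2015  0.0098  0.0168 -0.0221]
 [ 0.5589  0.1843  0.0099 -0.0026 -0.0261]
 [ 0.5712  0.2037  0.0111  0.0197 -0.0205]
 [ 0.5666  0.2006  0.0113  0.0153 -0.0239]
 [ 0.5633  0.195   0.0114  0.009  -0.0252]
 [ 0.5586  0.1832  0.0118 -0.0037 -0.026 ]
 [ 0.5604  0.1739  0.012  -0.012  -0.0214]]
```

```bash
python3 - <<'E'
from h import *
d=np.load("pics/scene8.npz")["d"]
for (a,b) in [(350,245),(350,225),(300,250),(420,255),(400,240),(350,180),(240,300),(240,330),(246,345),(165,275),(140,180),(490,330),(470,345),(545,300),(560,200)]:
    u=258-60+a/6-.5;v=301-50+b/6-.5; i,j=int(round(v)),int(round(u)); p=at_d("scene",float(j),float(i),float(d[i,j]))
    q=p[:2]-np.array([.5845,.1786]);A=np.radians(71.8);print((a,b),p.round(4),"x' %.4f y' %.4f"%(q@[np.cos(A),np.sin(A)],q@[np.sin(A),-np.cos(A)]))
E
```

```text
(350, 245) [0.5875 0.1885 0.0921] x' 0.0104 y' -0.0002
(350, 225) [0.5906 0.2145 0.1456] x' 0.0360 y' -0.0054
(300, 250) [0.6023 0.1941 0.1038] x' 0.0203 y' 0.0121
(420, 255) [0.5684 0.201  0.098 ] x' 0.0162 y' -0.0223
(400, 240) [0.5754 0.2021 0.1128] x' 0.0194 y' -0.0160
(350, 180) [0.5896 0.2151 0.1708] x' 0.0362 y' -0.0066
(240, 300) [0.6208 0.1806 0.0605] x' 0.0132 y' 0.0338
(240, 330) [0.6223 0.178  0.0342] x' 0.0112 y' 0.0361
(246, 345) [0.6228 0.178  0.0268] x' 0.0114 y' 0.0366
(165, 275) [0.6425 0.1723 0.0699] x' 0.0121 y' 0.0570
(140, 180) [0.6441 0.1683 0.1187] x' 0.0089 y' 0.0598
(490, 330) [0.5484 0.1986 0.0384] x' 0.0077 y' -0.0406
(470, 345) [0.5544 0.1996 0.0353] x' 0.0106 y' -0.0352
(545, 300) [0.5339 0.2082 0.0712] x' 0.0123 y' -0.0573
(560, 200) [0.5278 0.2034 0.1158] x' 0.0059 y' -0.0616
```

Call:
jog_arm:
  plan:
    - [[0,0,0.04,0,0,0],[0,0,0.03,0,0,0],[0,0,0.03,0,0,0],[0,0,0,0,0,0]]

```text
time_s: 7.65
position: [0.5844, 0.1786, -0.0268]
tool_rot: [[0.312, 0.95, -0.0], [0.95, -0.312, -0.0], [-0.0, -0.0, -1.0]]
ft_force: [-0.1, 0.2, 0.6]
grip_width: 0.062
```

Call:
jog_arm:
  plan:
    - [[0,0,0.03,0,0,0],[0,0,0.03,0,0,0],[0,0,0.03,0,0,0],[0,0,0,0,0,0]]

```text
time_s: 8.05
position: [0.5845, 0.1786, -0.0304]
tool_rot: [[0.312, 0.95, -0.0], [0.95, -0.312, -0.0], [-0.0, -0.0, -1.0]]
ft_force: [0.1, 0.1, -0.1]
grip_width: 0.0622
```

Call:
jog_arm:
  plan:
    - [[0,0,0.03,0,0,0],[0,0,0.03,0,0,0],[0,0,0.03,0,0,0],[0,0,0,0,0,0]]

```text
time_s: 8.45
position: [0.5845, 0.1786, -0.034]
tool_rot: [[0.312, 0.95, -0.0], [0.95, -0.312, -0.0], [-0.0, -0.0, -1.0]]
ft_force: [0.4, -0.4, -0.2]
grip_width: 0.0624
```

```bash
python3 - <<'E'
from h import *
st()
for n in("scene",):
    im,d=vision.get_image(n); np.savez("pics/"+n+"9.npz",im=im,d=d)
    u,v=258,301; save(n+"9",cv2.resize(im[v-50:v+50,max(0,u-60):u+60],None,fx=6,fy=6,interpolation=cv2.INTER_CUBIC))
E
```

```text
t 8.45 p [ 0.5845  0.1786 -0.034 ] yaw 71.81 tilt [-0.0003 -0.    ] F [ 0.36 -0.4  -0.2 ] w 0.0624
```

View pics/scene9.png

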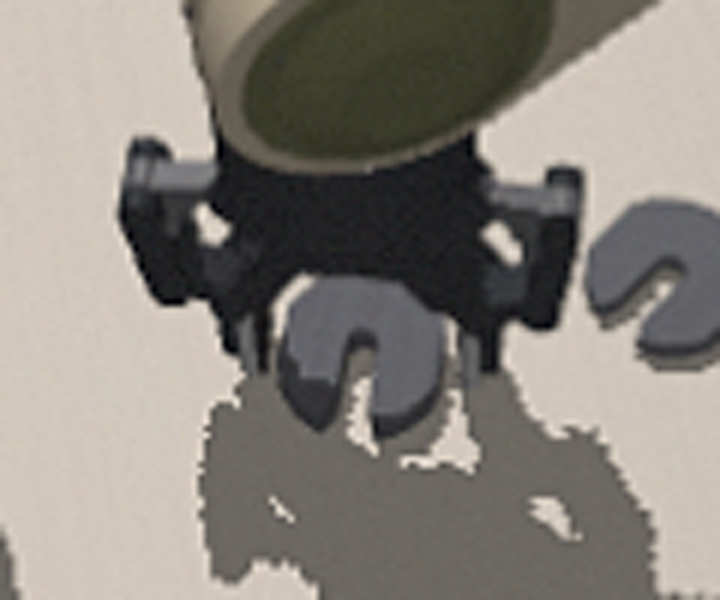

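Both fingertips (crop 262,370 and 478,382) now stand beside the disc, an estimated 8 mm above the table. The reported TCP height reads about 40 mm too low against the pictures, so I'm going by pictures and force.

Call:
jog_arm:
  plan:
    - [[0,0,0.03,0,0,0],[0,0,0.03,0,0,0],[0,0,0.02,0,0,0],[0,0,0,0,0,0]]

```text
time_s: 8.9
position: [0.5845, 0.1786, -0.0371]
tool_rot: [[0.312, 0.95, -0.0], [0.95, -0.312, -0.0], [-0.0, -0.0, -1.0]]
ft_force: [0.1, 1.5, -0.5]
grip_width: 0.0618
```

Call:
jog_arm:
  plan:
    - [[0,0,0.02,0,0,0],[0,0,0.02,0,0,0],[0,0,0,0,0,0]]

```text
time_s: 9.2
position: [0.5847, 0.1786, -0.0374]
tool_rot: [[0.312, 0.95, 0.001], [0.95, -0.312, -0.0], [0.0, 0.001, -1.0]]
ft_force: [-2.3, -1.8, 10.2]
grip_width: 0.062
```

Call:
jog_arm:
  plan:
    - [[0,0,0.02,0,0,0],[0,0,0.02,0,0,0],[0,0,0,0,0,0]]

```text
time_s: 9.5
position: [0.5847, 0.1786, -0.0375]
tool_rot: [[0.312, 0.95, 0.001], [0.95, -0.312, -0.0], [0.0, 0.001, -1.0]]
ft_force: [-6.9, -1.9, 23.8]
grip_width: 0.0619
```

```bash
python3 - <<'E'
from h import *
st()
for n in("scene",):
    im,d=vision.get_image(n); np.savez("pics/"+n+"10.npz",im=im,d=d)
    u,v=258,301; save(n+"10",cv2.resize(im[v-50:v+50,max(0,u-60):u+60],None,fx=6,fy=6,interpolation=cv2.INTER_CUBIC))
    for (a,b) in [(245,340),(252,350),(250,360),(472,350),(475,365),(478,375)]:
        u=258-60+a/6-.5;v=301-50+b/6-.5; i,j=int(round(v)),int(round(u)); print((a,b),d[i,j],at_d("scene",float(j),float(i),float(d[i,j])).round(4) )
E
```

```text
t 9.5 p [ 0.5847  0.1786 -0.0375] yaw 71.82 tilt [ 0.0013 -0.    ] F [-6.85 -1.87 23.81] w 0.0619
(245, 340) 0.86370087 [0.6225 0.1775 0.0296]
(252, 350) 0.870183 [0.6194 0.178  0.0213]
(250, 360) 0.8721783 [0.6215 0.1779 0.0183]
(472, 350) 0.858548 [0.5545 0.1998 0.0319]
(475, 365) 0.8630083 [0.5529 0.2009 0.0254]
(478, 375) 0.86988455 [0.5528 0.2005 0.0167]
```

View pics/scene10.png

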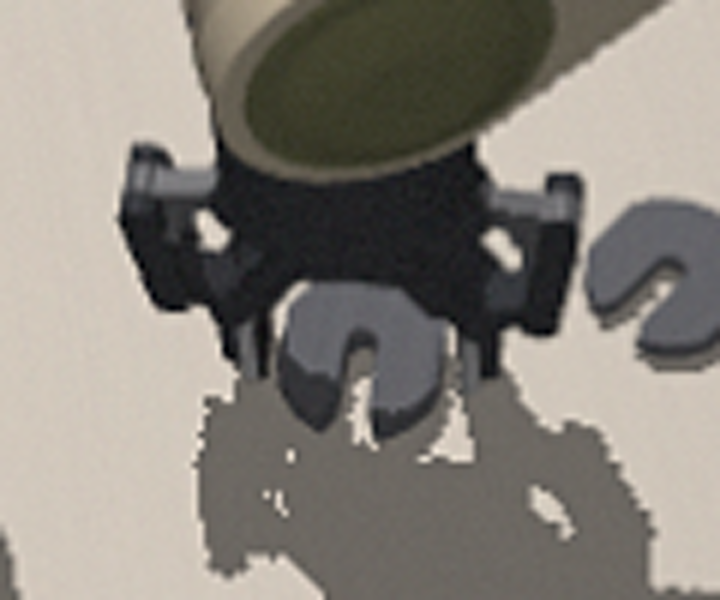

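Call:
jog_arm:
  plan:
    - [[0,0,-0.12,0,0,0],[0,0,-0.04,0,0,0],[0,0,0,0,0,0]]

```text
time_s: 9.85
position: [0.5847, 0.1786, -0.0337]
tool_rot: [[0.312, 0.95, 0.0], [0.95, -0.312, 0.0], [0.0, 0.0, -1.0]]
ft_force: [-0.8, 0.8, -0.2]
grip_width: 0.0619
```

Call:
jog_arm:
  plan:
    - [[0,0,0,0,0,0],[0,0,0,0,0,0],[0,0,0,0,0,0],[0,0,0,0,0,0],[0,0,0,0,0,0]]
  grip: 0
  squeeze: 40

```text
time_s: 10.35
position: [0.5846, 0.1786, -0.0336]
tool_rot: [[0.312, 0.95, 0.0], [0.95, -0.312, -0.0], [-0.0, 0.0, -1.0]]
ft_force: [-1.4, -0.7, 5.3]
grip_width: 0.051
```

```bash
python3 - <<'E'
from h import *
st()
E
```

```text
t 10.35 p [ 0.5846  0.1786 -0.0336] yaw 71.81 tilt [ 0.     -0.0001] F [-1.38 -0.67  5.26] w 0.051
```

Call:
jog_arm:
  plan:
    - [[0,0,-0.1,0,0,0],[0,0,-0.5,0,0,0],[0,0,-0.9,0,0,0],[0,0,-0.9,0,0,0],[0,0,-0.9,0,0,0],[0,0,0,0,0,0],[0,0,0,0,0,0]]

```text
time_s: 11.05
position: [0.5843, 0.1786, 0.0979]
tool_rot: [[0.312, 0.95, -0.0], [0.95, -0.312, 0.0], [-0.0, -0.0, -1.0]]
ft_force: [0.3, -0.3, -4.1]
grip_width: 0.0508
```

```bash
python3 - <<'E'
from h import *
st()
plan((.430,-.135,.1,60))
for n in("scene",):
    im,d=vision.get_image(n); np.savez("pics/"+n+"11.npz",im=im,d=d)
    u,v=258,270; save(n+"11",cv2.resize(im[v-60:v+60,max(0,u-60):u+60],None,fx=5,fy=5,interpolation=cv2.INTER_CUBIC))
E
```

```text
t 11.05 p [0.5843 0.1786 0.0979] yaw 71.81 tilt [-0.0003  0.    ] F [ 0.28 -0.32 -4.11] w 0.0508
[[-0.87,-0.12,-0.01,0,0,0.14],[-0.86,-0.11,0,0,0,0.13],[-0.87,-0.08,-0.01,0,0,0.14],[-0.87,-0.07,0,0,0,0.14],[-0.88,-0.05,-0.01,0,0,0.14],[-0.87,-0.03,0,0,0,0.13],[-0.87,-0.02,-0.01,0,0,0.14],[-0.88,0.01,0,0,0,0.14],[-0.87,0.02,-0.01,0,0,0.14],[-0.87,0.04,0,0,0,0.13]]
end [ 0.43   -0.1349  0.0999] 60.04
```

View pics/scene11.png

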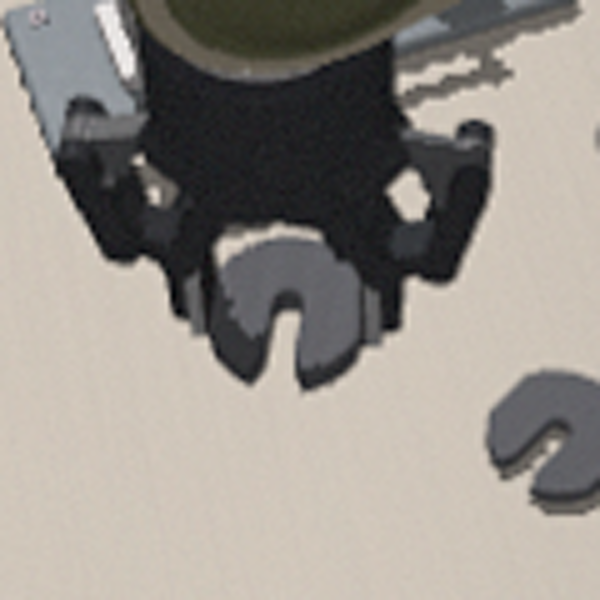

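The scene picture shows the thick weight held level between the pads, mouth toward the camera (crop 285,315). I'll move to staging on the open side of the hanger.

Call:
jog_arm:
  plan:
    - [[-0.87,-0.12,-0.01,0,0,0.14],[-0.86,-0.11,0,0,0,0.13],[-0.87,-0.08,-0.01,0,0,0.14],[-0.87,-0.07,0,0,0,0.14],[-0.88,-0.05,-0.01,0,0,0.14],[-0.87,-0.03,0,0,0,0.13],[-0.87,-0.02,-0.01,0,0,0.14],[-0.88,0.01,0,0,0,0.14],[-0.87,0.02,-0.01,0,0,0.14],[-0.87,0.04,0,0,0,0.13]]

```text
time_s: 12.1
position: [0.4288, -0.1355, 0.0988]
tool_rot: [[0.5, 0.866, -0.003], [0.866, -0.5, 0.002], [0.0, -0.003, -1.0]]
ft_force: [1.0, -0.3, -3.3]
grip_width: 0.0511
```

Call:
jog_arm:
  plan:
    - [[0,0,0,0,0,0],[0,0,0,0,0,0],[0,0,0,0,0,0]]

```text
time_s: 12.4
position: [0.4302, -0.1341, 0.0995]
tool_rot: [[0.499, 0.867, -0.001], [0.867, -0.499, 0.001], [0.0, -0.002, -1.0]]
ft_force: [0.5, -0.1, -2.5]
grip_width: 0.0511
```

```bash
python3 - <<'E'
from h import *
st()
for n in("scene","top"):
    im,d=vision.get_image(n); np.savez("pics/"+n+"12.npz",im=im,d=d)
    u,v=proj(n,np.array([.45,-.1,.1])).astype(int);print(n,u,v); save(n+"12",cv2.resize(im[v-50:v+50,u-60:u+60],None,fx=6,fy=6,interpolation=cv2.INTER_CUBIC))
E
```

```text
t 12.4 p [ 0.4302 -0.1341  0.0995] yaw 60.08 tilt [-0.0014  0.0012] F [ 0.5  -0.14 -2.47] w 0.0511
scene 290 164
top 328 235
```

View pics/scene12.png

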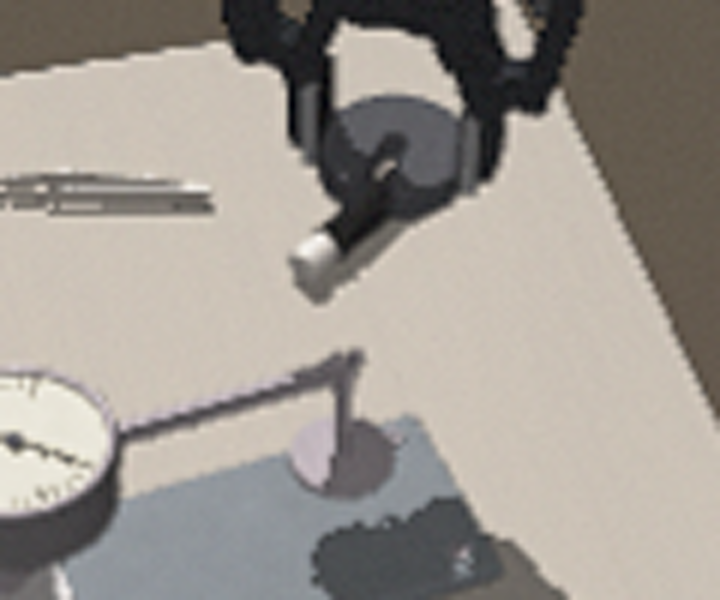

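View pics/top12.png

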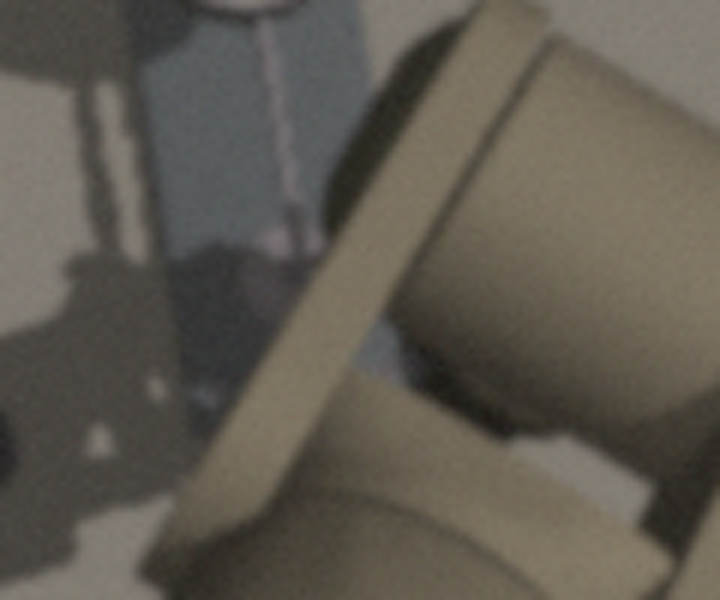

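The scene picture shows the held disc (crop 405,150) beyond the hanger, whose plate is at crop (345,455). The mouth is toward the rod and the penlight lies behind. I'll compute relative positions in this view.

```bash
python3 - <<'E'
from h import *
z=np.load("pics/scene12.npz");im,d=z["im"],z["d"]
g=lambda a,b:(290-60+a/6-.5,164-50+b/6-.5)
print("disc top pts")
for t in((360,125),(400,110),(440,140),(430,180),(350,150)):
    u,v=g(*t);i,j=int(round(v)),int(round(u));print(t,at_d("scene",float(j),float(i),float(d[i,j])).round(4))
print("plate/rod/eye")
for t in((310,460),(320,480),(370,450),(380,470),(330,440),(342,420),(343,400),(345,370),(300,385),(200,418),(150,432)):
    u,v=g(*t);i,j=int(round(v)),int(round(u));print(t,at_d("scene",float(j),float(i),float(d[i,j])).round(4))
P=disc_poly()
q,f=fit("scene",im,P,(.43,-.134,np.radians(60)),.133,.147,pad=18);print("fit disc",q.round(4),np.degrees(q[2]),f)
# plate from depth
v,u=np.mgrid[170:205,270:305];dd=d[v,u];p=at_d("scene",u.ravel().astype(float),v.ravel().astype(float),dd.ravel());m=(p[:,2]>.044)&(p[:,2]<.056)&(abs(p[:,0]-.465)<.03)&(abs(p[:,1]+.077)<.03)
p=p[m];print("plate depth n",m.sum(),p.mean(0).round(4),p.min(0).round(4),p.max(0).round(4), ((p.min(0)+p.max(0))/2).round(4))
d0=np.load("pics/top0.npz")["d"];v,u=np.nonzero(d0>0);p=at_d("top",u.astype(float),v.astype(float),d0[v,u]);m=(p[:,2]>.044)&(p[:,2]<.056)&(abs(p[:,0]-.465)<.03)&(abs(p[:,1]+.077)<.03)
p=p[m];print("top plate depth n",m.sum(),p.mean(0).round(4),p.min(0).round(4),p.max(0).round(4))
c=cv2.resize(im[130:215,250:330],None,fx=9,fy=9,interpolation=cv2.INTER_NEAREST)[:600]
save("c12",c)
E
```

```text
disc top pts
(360, 125) [ 0.4392 -0.1458  0.147 ]
(400, 110) [ 0.4247 -0.1493  0.147 ]
(440, 140) [ 0.4141 -0.1301  0.1463]
(430, 180) [ 0.4244 -0.1093  0.1462]
(350, 150) [ 0.4463 -0.1359  0.1453]
plate/rod/eye
(310, 460) [ 0.4768 -0.0763  0.0494]
(320, 480) [ 0.4754 -0.0637  0.0491]
(370, 450) [ 0.4539 -0.0756  0.0507]
(380, 470) [ 0.4522 -0.0644  0.0489]
(330, 440) [ 0.468  -0.0839  0.0491]
(342, 420) [ 0.4663 -0.0728  0.0697]
(343, 400) [ 0.4644 -0.072   0.0826]
(345, 370) [ 0.4641 -0.0735  0.0965]
(300, 385) [ 0.4808 -0.0687  0.0961]
(200, 418) [ 0.5189 -0.0661  0.0928]
(150, 432) [ 0.5389 -0.0646  0.0901]
fit disc [ 0.4337 -0.1304  0.2344] 13.429472985291321 53.5763553449903
plate depth n 180 [ 0.4643 -0.0724  0.0491] [ 0.4434 -0.0924  0.0441] [ 0.4829 -0.0542  0.0558] [ 0.4631 -0.0733  0.0499]
top plate depth n 226 [ 0.4628 -0.0782  0.0503] [ 0.4447 -0.0971  0.044 ] [ 0.4838 -0.0601  0.0556]
```

View pics/c12.png

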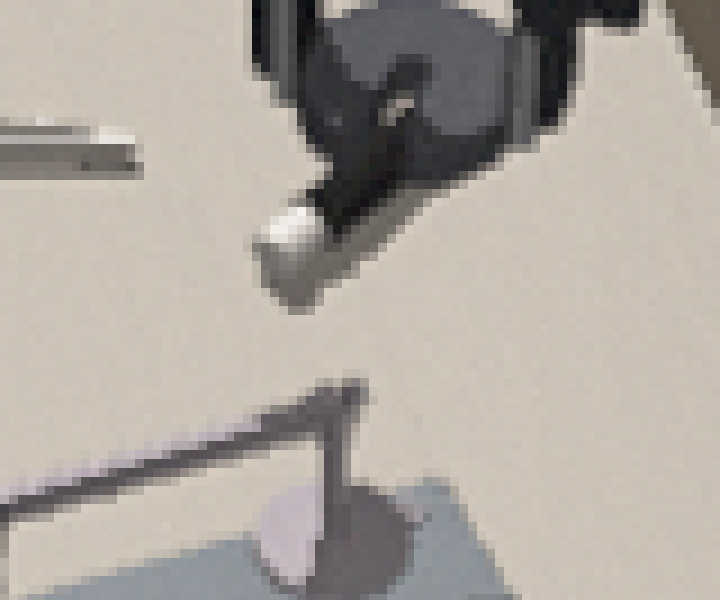

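```bash
cat > dc.py <<'E'
from h import *
def cloud(n,k,tcp,yaw,zb,th,plot=None):
    z=np.load(f"pics/{n}{k}.npz");d=z["d"];v,u=np.nonzero(d>0);p=at_d(n,u.astype(float),v.astype(float),d[v,u])
    a=np.radians(yaw);q=p[:,:2]-np.array(tcp[:2]);x=q@[np.cos(a),np.sin(a)];y=q@[np.sin(a),-np.cos(a)]
    m=(abs(x)<.045)&(abs(y)<.0275)&(abs(p[:,2]-zb-th)<.005)
    return x[m],y[m],p[m,2]
def fitc(x,y,label):
    # disc top centre: maximise inside minus slot, using poly distance
    P=disc_poly().astype(np.float32)*1000
    best=[]
    for dx in np.arange(-8,8.1,.5):
        for dy in np.arange(-5,5.1,.5):
            s=0
            ins=np.array([cv2.pointPolygonTest(P.reshape(-1,1,2),(float(a*1000-dx),float(b*1000-dy)),True) for a,b in zip(x,y)])
            best.append((np.minimum(ins,0).sum()*1.0,dx,dy))
    return best
if __name__=="__main__":
    for k,t,yaw in((11,(.5843,.1786,.0979),71.8),(12,(.4302,-.1341,.0995),60.1)):
        zb=t[2]+.0335; x,y,z=cloud("scene",k,t,yaw,zb,.014)
        # raster in tool frame
        print(k,len(x),"z",z.mean().round(4),"x ext",np.percentile(x,[1,99]).round(4),"y ext",np.percentile(y,[1,99]).round(4))
        im=np.full((440,440,3),255,np.uint8)
        for a,b in zip(x,y): cv2.circle(im,(int(220+b*5000),int(220-a*5000)),4,(0,0,0),-1)
        pl=disc_poly()*5000; cv2.polylines(im,[np.c_[220+pl[:,1],220-pl[:,0]].astype(int)],True,(0,0,255),1)
        cv2.imwrite(f"pics/cl{k}.png",im)
        b=sorted(fitc(x,y,""),reverse=True)[:5]; print(b)
E
python3 dc.py; python3 -c "
import cv2,numpy as np
cv2.imwrite('pics/cl.png',np.hstack([cv2.imread('pics/cl11.png'),cv2.imread('pics/cl12.png')])[:,:,:])"
```

```text
11 616 z 0.1446 x ext [-0.0238  0.027 ] y ext [-0.0245  0.0255]
[(np.float64(-7.742745720708996), np.float64(2.5), np.float64(0.0)), (np.float64(-7.79661885070813), np.float64(2.0), np.float64(0.0)), (np.float64(-10.734700078990958), np.float64(2.5), np.float64(0.5)), (np.float64(-10.956406476309375), np.float64(2.0), np.float64(-0.5)), (np.float64(-11.022926928452048), np.float64(3.0), np.float64(0.0))]
12 321 z 0.1461 x ext [-0.0253  0.0282] y ext [-0.0255  0.0253]
[(np.float64(-17.830492840789667), np.float64(3.0), np.float64(-0.5)), (np.float64(-18.465286632383645), np.float64(2.5), np.float64(-0.5)), (np.float64(-19.37196987064385), np.float64(3.0), np.float64(-1.0)), (np.float64(-19.453046284718976), np.float64(3.5), np.float64(-0.5)), (np.float64(-19.69446787129749), np.float64(3.0), np.float64(0.0))]
```

```bash
python3 -c "
import cv2
a=cv2.imread('pics/cl.png');cv2.imwrite('pics/cl.png',cv2.resize(a,(800,400)))"
```

```text
(no output)
```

View pics/cl.png

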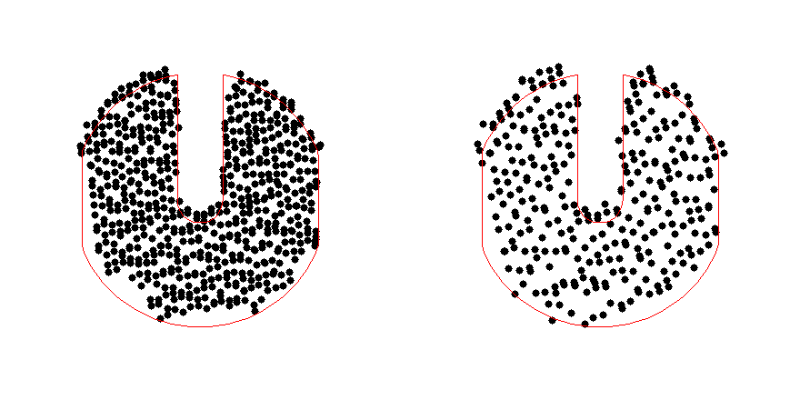

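Call:
jog_arm:
  plan:
    - [[0,0,0.7,0,0,0],[0,0,0.7,0,0,0],[0,0,0.49,0,0,0],[0,0,0,0,0,0],[0,0,0,0,0,0],[0,0,0,0,0,0]]

```text
time_s: 13.1
position: [0.4311, -0.135, 0.0256]
tool_rot: [[0.499, 0.867, 0.002], [0.867, -0.499, -0.001], [-0.0, 0.002, -1.0]]
ft_force: [-0.0, -0.7, -2.3]
grip_width: 0.051
```

```bash
cat > look.py <<'E'
import sys
from dc import *
k=sys.argv[1];zo=float(sys.argv[2]);th=float(sys.argv[3])
o=st();t=o["position"];yaw=yaw_of(o["tool_rot"])
im,d=vision.get_image("scene");np.savez(f"pics/scene{k}.npz",im=im,d=d)
save("s"+k,cv2.resize(im[145:215,240:335],None,fx=8,fy=8,interpolation=cv2.INTER_CUBIC))
x,y,z=cloud("scene",k,t,yaw,t[2]+zo,th);print("disc n",len(x),"z bottom",(np.median(z)-th).round(4),[tuple(map(float,b)) for b in sorted(fitc(x,y,""),reverse=True)[:3]])
E
python3 look.py 13 .0335 .014; python3 - <<'E'
from h import *
z=np.load("pics/scene13.npz")["d"]
for u,v in((286.8,189.5),(286.8,177.)): print([at_z("scene",u,v,h).round(4) for h in(.05,.08)])
E
```

```text
t 13.1 p [ 0.4311 -0.135   0.0256] yaw 60.07 tilt [ 0.0017 -0.0011] F [-0.04 -0.72 -2.3 ] w 0.051
disc n 288 z bottom 0.0583 [(-14.730933266302202, 2.5, -0.5), (-15.204155418564278, 3.0, -0.5), (-15.666634211545928, 2.0, -0.5)]
[array([ 0.464 , -0.0741,  0.05  ]), array([ 0.4712, -0.047 ,  0.08  ])]
[array([ 0.4543, -0.1121,  0.05  ]), array([ 0.4619, -0.0835,  0.08  ])]
```

View pics/s13.png

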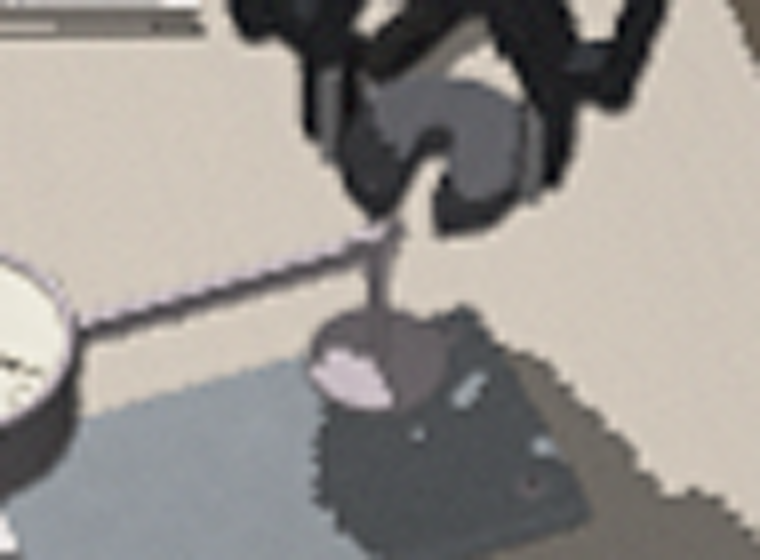

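Call:
jog_arm:
  plan:
    - [[0.25,-0.02,0.02,0,0,0],[0.3,0,0,0,0,0],[0.25,0,0,0,0,0],[0,0,0,0,0,0],[0,0,0,0,0,0],[0,0,0,0,0,0]]

```text
time_s: 13.75
position: [0.4456, -0.1069, 0.0238]
tool_rot: [[0.499, 0.866, -0.0], [0.866, -0.499, -0.0], [-0.0, -0.0, -1.0]]
ft_force: [-0.1, -0.5, -1.8]
grip_width: 0.0512
```

```bash
python3 look.py 14 .0335 .014
```

```text
t 13.75 p [ 0.4456 -0.1069  0.0238] yaw 60.04 tilt [-0.0001 -0.0001] F [-0.07 -0.49 -1.79] w 0.0512
disc n 279 z bottom 0.0564 [(-83.76247905013918, 3.5, 0.0), (-83.7868295631933, 4.0, 0.0), (-84.03315493806619, 3.5, -0.5)]
```

View pics/s14.png

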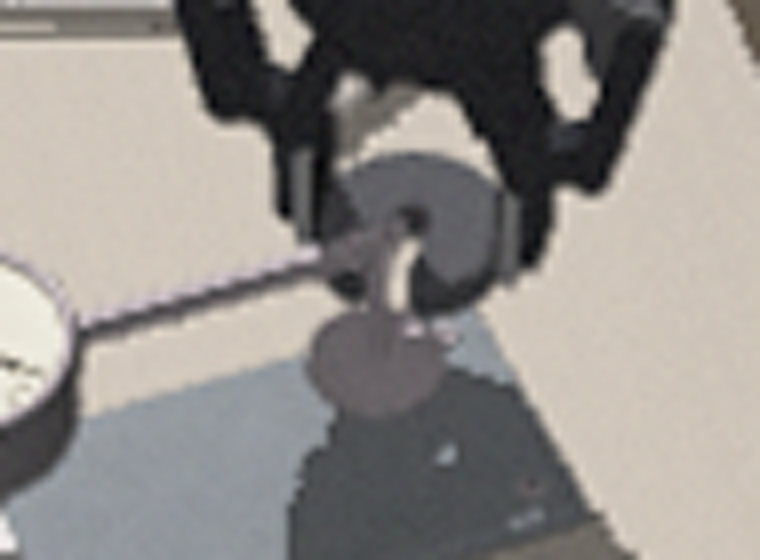

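Call:
jog_arm:
  plan:
    - [[0.15,0,0,0,0,0],[0.15,0,0,0,0,0],[0.15,0,0,0,0,0],[0.1,0,0,0,0,0],[0,0,0,0,0,0],[0,0,0,0,0,0]]

```text
time_s: 14.4
position: [0.4566, -0.0876, 0.0238]
tool_rot: [[0.499, 0.867, -0.0], [0.867, -0.499, -0.0], [-0.0, -0.0, -1.0]]
ft_force: [0.3, 0.7, -1.5]
grip_width: 0.0513
```

```bash
python3 look.py 15 .0335 .014
```

```text
t 14.4 p [ 0.4566 -0.0876  0.0238] yaw 60.06 tilt [-0.0001 -0.    ] F [ 0.29  0.74 -1.55] w 0.0513
disc n 252 z bottom 0.0564 [(-44.380904627000476, 2.5, -0.5), (-44.41666305253071, 2.5, -1.0), (-44.888747603652604, 3.0, -1.0)]
```

View pics/s15.png

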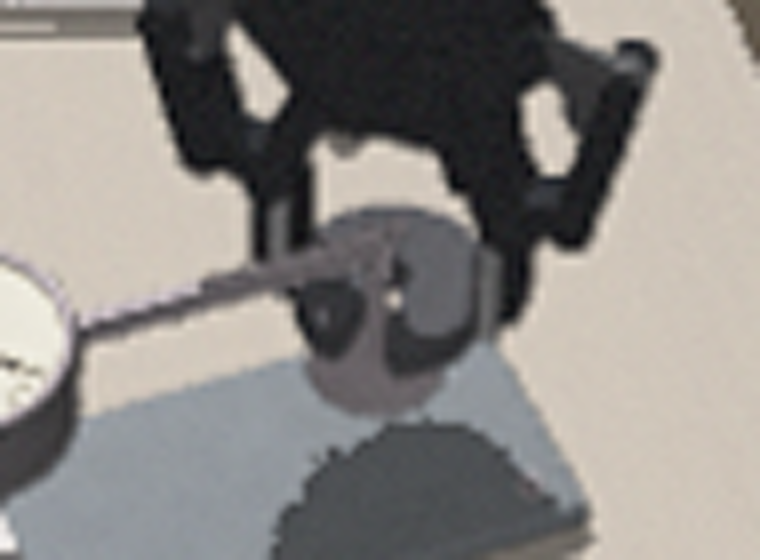

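Call:
jog_arm:
  plan:
    - [[0.1,0,0,0,0,0],[0.1,0,0,0,0,0],[0.1,0,0,0,0,0],[0,0,0,0,0,0],[0,0,0,0,0,0]]

```text
time_s: 14.95
position: [0.4626, -0.0772, 0.0238]
tool_rot: [[0.499, 0.867, -0.0], [0.867, -0.499, -0.0], [-0.0, -0.0, -1.0]]
ft_force: [0.8, -0.2, -1.7]
grip_width: 0.0511
```

```bash
python3 look.py 16 .0335 .014
```

```text
t 14.95 p [ 0.4626 -0.0772  0.0238] yaw 60.06 tilt [-0. -0.] F [ 0.82 -0.18 -1.71] w 0.0511
disc n 264 z bottom 0.0565 [(-44.473467059767344, 4.5, 0.0), (-44.72990818194246, 5.0, 0.0), (-44.790544062172216, 4.5, 0.5)]
```

View pics/s16.png

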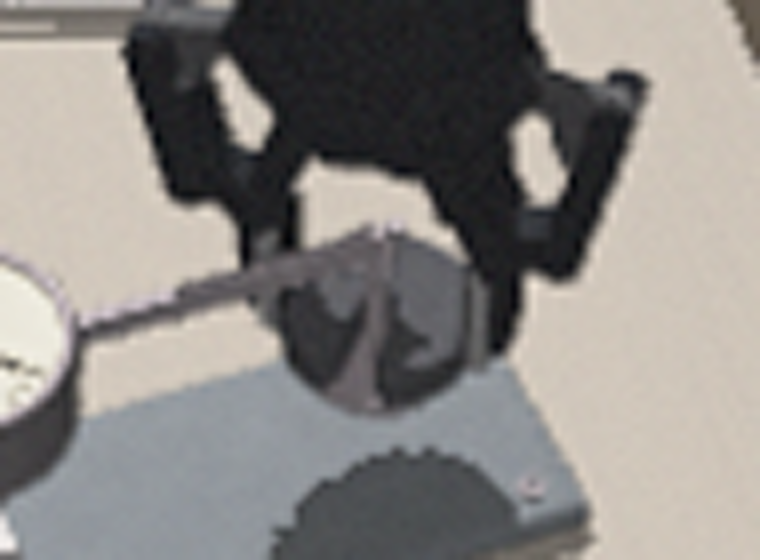

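Call:
jog_arm:
  plan:
    - [[0,0,0.05,0,0,0],[0,0,0.05,0,0,0],[0,0,0.05,0,0,0],[0,0,0.04,0,0,0],[0,0,0.03,0,0,0],[0,0,0.03,0,0,0],[0,0,0,0,0,0],[0,0,0,0,0,0]]

```text
time_s: 15.8
position: [0.4626, -0.0773, 0.0139]
tool_rot: [[0.499, 0.866, 0.0], [0.866, -0.499, -0.0], [0.0, 0.0, -1.0]]
ft_force: [-1.0, -0.1, -1.5]
grip_width: 0.0514
```

```bash
python3 look.py 17 .0335 .014
```

```text
t 15.8 p [ 0.4626 -0.0773  0.0139] yaw 60.03 tilt [ 0.0001 -0.    ] F [-0.97 -0.12 -1.54] w 0.0514
disc n 286 z bottom 0.0465 [(-41.41533198563646, 2.5, -0.5), (-42.069446782300794, 2.5, 0.0), (-42.2925778919368, 2.0, -0.5)]
```

View pics/s17.png

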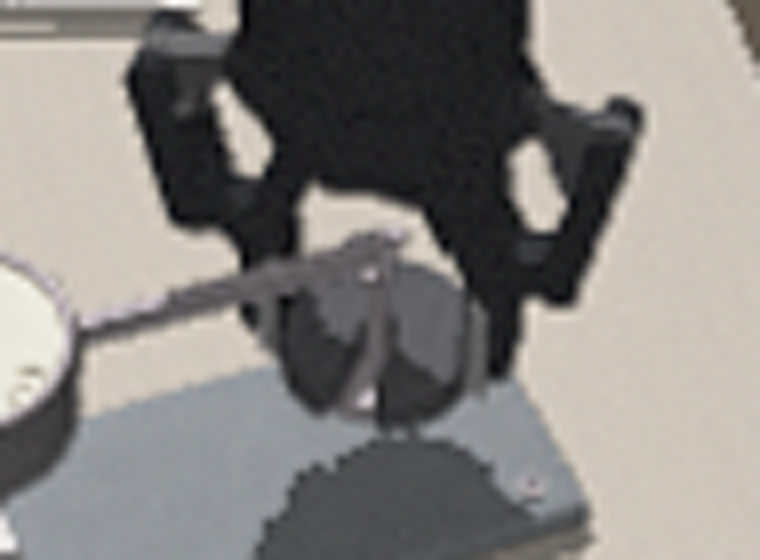

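Call:
jog_arm:
  plan:
    - [[0,0,0,0,0,0],[0,0,0,0,0,0],[0,0,0,0,0,0],[0,0,0,0,0,0],[0,0,0,0,0,0],[0,0,0,0,0,0],[0,0,0,0,0,0],[0,0,0,0,0,0]]
  grip: 0.5

```text
time_s: 16.65
position: [0.4626, -0.0773, 0.0138]
tool_rot: [[0.5, 0.866, 0.0], [0.866, -0.5, -0.0], [-0.0, 0.0, -1.0]]
ft_force: [0.4, 0.3, -0.5]
grip_width: 0.064
```

```bash
python3 look.py 18 .0305 .014
```

```text
t 16.65 p [ 0.4626 -0.0773  0.0138] yaw 60.03 tilt [ 0. -0.] F [ 0.43  0.33 -0.5 ] w 0.064
disc n 308 z bottom 0.0438 [(-38.502729807446286, 5.0, -0.5), (-39.295522256996435, 5.5, -0.5), (-40.38225651582016, 4.5, -0.5)]
```

View pics/s18.png

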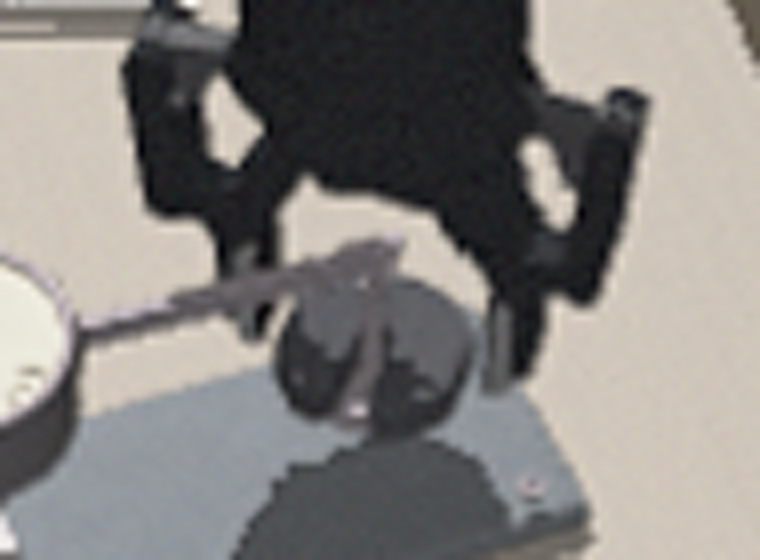

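Released: the thick weight hangs around the rod (crop 370,350) and both fingers are clear. I'll raise straight up.

Call:
jog_arm:
  plan:
    - [[0,0,-0.3,0,0,0],[0,0,-0.6,0,0,0],[0,0,-0.8,0,0,0],[0,0,-0.8,0,0,0],[0,0,0,0,0,0],[0,0,0,0,0,0]]

```text
time_s: 17.3
position: [0.4626, -0.0773, 0.1139]
tool_rot: [[0.499, 0.866, 0.001], [0.866, -0.499, -0.0], [0.0, 0.001, -1.0]]
ft_force: [-0.5, -0.4, -0.4]
grip_width: 0.0639
```

```bash
python3 - <<'E'
from h import *
st()
im,d=vision.get_image("scene");np.savez("pics/scene19.npz",im=im,d=d);save("s19",cv2.resize(im[145:215,240:335],None,fx=8,fy=8,interpolation=cv2.INTER_CUBIC))
plan((.480,.173,.06,35))
E
```

```text
t 17.3 p [ 0.4626 -0.0773  0.1139] yaw 60.04 tilt [ 0.0008 -0.0004] F [-0.48 -0.36 -0.38] w 0.0639
[[0.81,-0.39,0.19,0,0,0.42],[0.78,-0.44,0.19,0,0,0.41],[0.75,-0.49,0.19,0,0,0.42],[0.72,-0.53,0.19,0,0,0.41],[0.68,-0.58,0.19,0,0,0.42],[0.65,-0.62,0.19,0,0,0.42],[0.6,-0.66,0.19,0,0,0.41]]
end [0.4799 0.173  0.06  ] 35.02
```

View pics/s19.png

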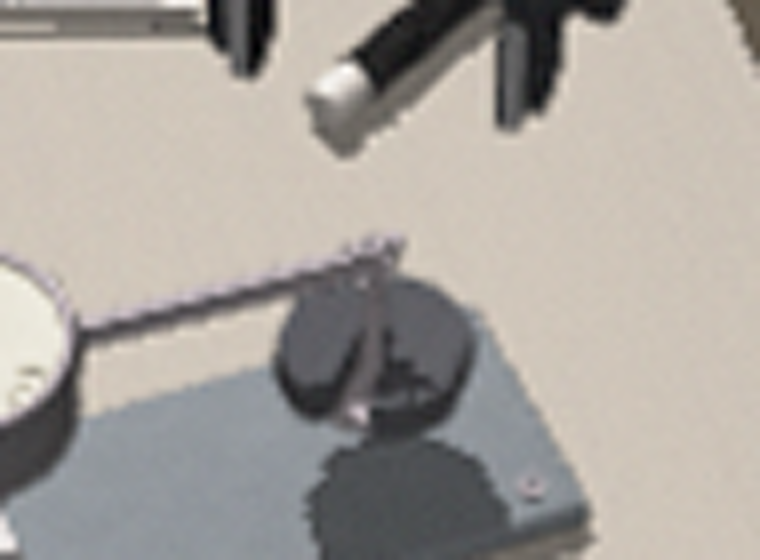

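The thick weight hangs flat with the rod in its slot and the needle has moved. The fingers are clear above. Next is the thin weight.

Call:
jog_arm:
  plan:
    - [[0.81,-0.38,0.19,0,0,0.42],[0.8,-0.44,0.19,0,0,0.41],[0.77,-0.49,0.19,0,0,0.42],[0.74,-0.53,0.19,0,0,0.41],[0.69,-0.58,0.19,0,0,0.42],[0.66,-0.62,0.19,0,0,0.42],[0.6,-0.67,0.19,0,0,0.41],[0,0,0,0,0,0],[0,0,0,0,0,0],[0,0,0,0,0,0]]
  grip: 0.6

```text
time_s: 18.35
position: [0.4822, 0.1746, 0.0601]
tool_rot: [[0.819, 0.574, -0.001], [0.574, -0.819, -0.0], [-0.001, -0.0, -1.0]]
ft_force: [0.6, 0.6, 0.0]
grip_width: 0.0685
```

```bash
python3 - <<'E'
from h import *
from dc import fitc
st()
im,d=vision.get_image("scene");np.savez("pics/scene20.npz",im=im,d=d);save("s20",cv2.resize(im[225:325,250:370],None,fx=6,fy=6,interpolation=cv2.INTER_CUBIC))
v,u=np.nonzero(d>0);p=at_d("scene",u.astype(float),v.astype(float),d[v,u]);a=np.radians(35.2);q=p[:,:2]-[.4815,.176];x=q@[np.cos(a),np.sin(a)];y=q@[np.sin(a),-np.cos(a)]
m=(abs(x)<.035)&(abs(y)<.032)&(abs(p[:,2]-.008)<.0035)
print(m.sum(),[tuple(map(float,b)) for b in sorted(fitc(x[m],y[m],""),reverse=True)[:3]])
plan((.4815,.176,.005,35.2))
E
```

```text
t 18.35 p [0.4822 0.1746 0.0601] yaw 35.01 tilt [-0.0012 -0.0004] F [0.65 0.59 0.03] w 0.0685
468 [(-6.315330659802934, -0.5, 0.5), (-7.151393052485959, -1.0, 0.5), (-7.253457824005434, -0.5, 1.0)]
[[0,-0.02,0.69,0,0,-0.01],[0,-0.02,0.69,0,0,-0.02]]
end [0.4815 0.1757 0.0051] 35.23
```

View pics/s20.png

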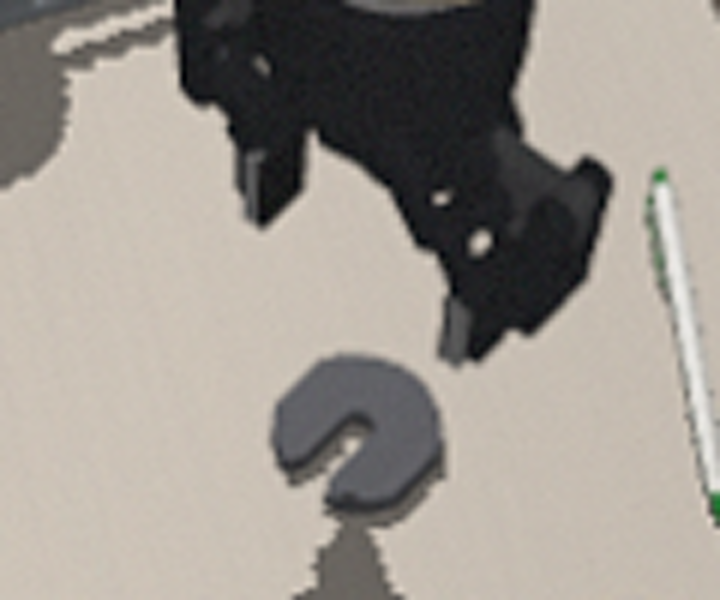

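Call:
jog_arm:
  plan:
    - [[0,-0.02,0.6,0,0,-0.02],[0,0,0.6,0,0,0],[0,0,0.5,0,0,0],[0,0,0.3,0,0,0],[0,0,0.1,0,0,0],[0,0,0,0,0,0],[0,0,0,0,0,0],[0,0,0,0,0,0]]
  grip: 0.45

```text
time_s: 19.2
position: [0.4825, 0.176, -0.0226]
tool_rot: [[0.817, 0.576, 0.002], [0.576, -0.817, 0.0], [0.001, 0.001, -1.0]]
ft_force: [-0.6, -0.3, -0.6]
grip_width: 0.0616
```

```bash
python3 - <<'E'
from h import *
st()
im,d=vision.get_image("scene");np.savez("pics/scene21.npz",im=im,d=d);save("s21",cv2.resize(im[225:325,250:370],None,fx=6,fy=6,interpolation=cv2.INTER_CUBIC))
E
```

```text
t 19.2 p [ 0.4825  0.176  -0.0226] yaw 35.2 tilt [0.0016 0.0002] F [-0.61 -0.26 -0.65] w 0.0616
```

View pics/s21.png

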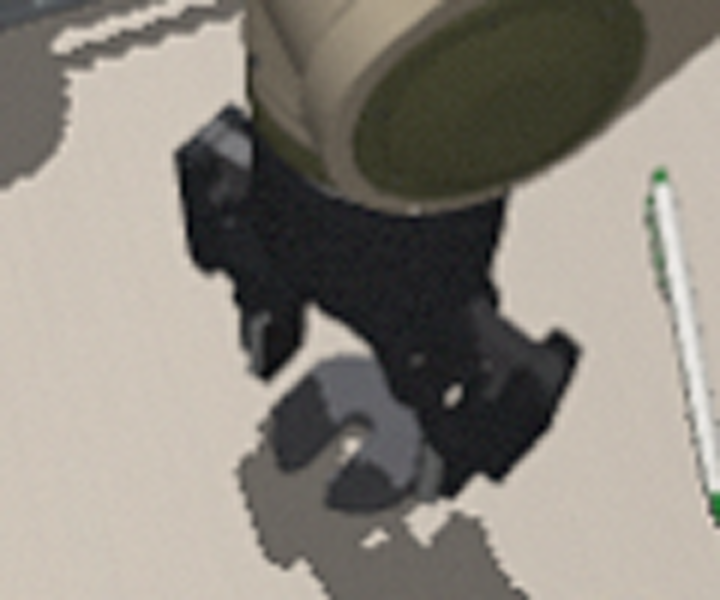

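Call:
jog_arm:
  plan:
    - [[-0.02,0,0.1,0,0,0],[0,0,0.08,0,0,0],[0,0,0.05,0,0,0],[0,0,0,0,0,0],[0,0,0,0,0,0]]

```text
time_s: 19.75
position: [0.4813, 0.1756, -0.0326]
tool_rot: [[0.817, 0.576, -0.0], [0.576, -0.817, -0.0], [-0.0, -0.0, -1.0]]
ft_force: [0.3, -0.2, -0.8]
grip_width: 0.0622
```

Call:
jog_arm:
  plan:
    - [[0,0,0,0,0,0],[0,0,0,0,0,0],[0,0,0,0,0,0],[0,0,0,0,0,0],[0,0,0,0,0,0]]
  grip: 0
  squeeze: 40

```text
time_s: 20.25
position: [0.4815, 0.1756, -0.0322]
tool_rot: [[0.817, 0.576, 0.001], [0.576, -0.817, 0.0], [0.0, 0.0, -1.0]]
ft_force: [-0.6, 0.2, 5.9]
grip_width: 0.0508
```

```bash
python3 - <<'E'
from h import *
st()
im,d=vision.get_image("scene");np.savez("pics/scene22.npz",im=im,d=d);save("s22",cv2.resize(im[225:325,250:370],None,fx=6,fy=6,interpolation=cv2.INTER_CUBIC))
E
```

```text
t 20.25 p [ 0.4815  0.1756 -0.0322] yaw 35.2 tilt [0.0005 0.    ] F [-0.63  0.22  5.87] w 0.0508
```

View pics/s22.png

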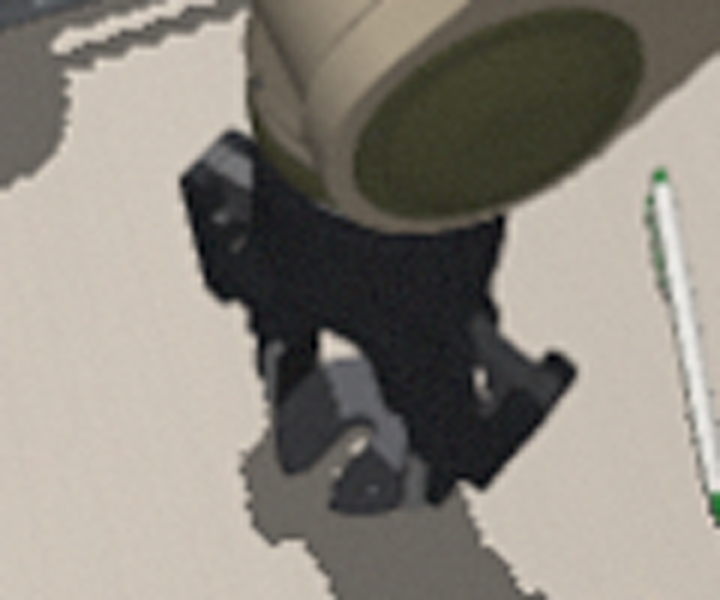

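Call:
jog_arm:
  plan:
    - [[0,0,-0.1,0,0,0],[0,0,-0.5,0,0,0],[0,0,-0.8,0,0,0],[0,0,-0.8,0,0,0],[0,0,-0.8,0,0,0],[0,0,0,0,0,0],[0,0,0,0,0,0],[0,0,0,0,0,0]]

```text
time_s: 21.1
position: [0.4805, 0.1754, 0.0862]
tool_rot: [[0.817, 0.576, -0.003], [0.576, -0.817, -0.0], [-0.002, -0.001, -1.0]]
ft_force: [-0.7, -0.5, -2.0]
grip_width: 0.0506
```

```bash
python3 - <<'E'
from h import *
from dc import *
o=st()
im,d=vision.get_image("scene");np.savez("pics/scene23.npz",im=im,d=d);save("s23",cv2.resize(im[190:310,230:370],None,fx=5,fy=5,interpolation=cv2.INTER_CUBIC))
t=o["position"];x,y,z=cloud("scene",23,t,yaw_of(o["tool_rot"]),t[2]+.0322,.009);print("disc n",len(x),"zb",np.median(z)-.009-t[2],sorted(fitc(x,y,""),reverse=True)[:3])
plan((.4165,-.028,.088,-44))
E
```

```text
t 21.1 p [0.4805 0.1754 0.0862] yaw 35.19 tilt [-0.0026 -0.0003] F [-0.73 -0.54 -1.95] w 0.0506
disc n 457 zb 0.031142684001822032 [(np.float64(-9.688906853097386), np.float64(1.5), np.float64(-0.5)), (np.float64(-10.13227137980009), np.float64(2.0), np.float64(-0.5)), (np.float64(-10.260109736444276), np.float64(1.0), np.float64(-0.5))]
[[-0.42,0.32,0,0,0,0.92],[-0.38,0.38,-0.01,0,0,0.92],[-0.32,0.43,0,0,0,0.92],[-0.26,0.47,-0.01,0,0,0.93],[-0.19,0.49,0,0,0,0.92],[-0.12,0.52,-0.01,0,0,0.92],[-0.05,0.53,0,0,0,0.92],[0.03,0.53,-0.01,0,0,0.92],[0.1,0.53,0,0,0,0.92],[0.17,0.5,-0.01,0,0,0.92]]
end [ 0.4166 -0.0279  0.0881] -43.96
```

View pics/s23.png

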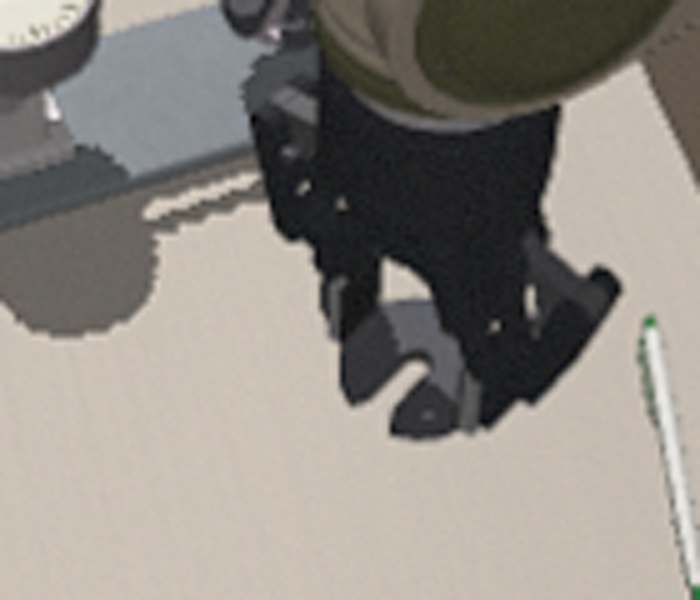

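The thin weight is held level, its mouth at crop (395,385). I'll swing it to staging in front of the hanger.

Call:
jog_arm:
  plan:
    - [[-0.42,0.32,0,0,0,0.92],[-0.38,0.38,0,0,0,0.92],[-0.32,0.43,0,0,0,0.92],[-0.26,0.47,-0.01,0,0,0.93],[-0.19,0.49,0,0,0,0.92],[-0.12,0.52,-0.01,0,0,0.92],[-0.05,0.53,0,0,0,0.92],[0.03,0.53,-0.01,0,0,0.92],[0.1,0.53,0,0,0,0.92],[0.17,0.5,0,0,0,0.92]]

```text
time_s: 22.15
position: [0.4166, -0.0284, 0.0877]
tool_rot: [[0.716, -0.698, -0.002], [-0.698, -0.716, 0.001], [-0.002, 0.001, -1.0]]
ft_force: [0.3, -0.2, -1.1]
grip_width: 0.0504
```

Call:
jog_arm:
  plan:
    - [[0,0,0,0,0,0],[0,0,0,0,0,0],[0,0,0,0,0,0],[0,0,0,0,0,0]]

```text
time_s: 22.55
position: [0.4175, -0.0271, 0.0884]
tool_rot: [[0.721, -0.693, -0.0], [-0.693, -0.721, 0.0], [-0.0, 0.0, -1.0]]
ft_force: [1.1, -0.2, -2.6]
grip_width: 0.0503
```

```bash
sed -i 's/145:215,240:335/140:220,240:335/' look.py; python3 look.py 24 .032 .009
python3 - <<'E'
from h import *
im=np.load("pics/scene19.npz")
d=im["d"];v,u=np.mgrid[170:205,265:305];p=at_d("scene",u.ravel().astype(float),v.ravel().astype(float),d[v,u].ravel())
m=(abs(p[:,0]-.464)<.032)&(abs(p[:,1]+.075)<.033)&(p[:,2]>.05)&(p[:,2]<.066);p=p[m]
print("thick top z",np.percentile(p[:,2],[5,25,50,75,95]).round(4))
A=np.c_[p[:,:2]-[.464,-.074],np.ones(len(p))];k=np.abs(p[:,2]-np.median(p[:,2]))<.004;print("plane",np.linalg.lstsq(A[k],p[k,2],rcond=None)[0],"xy mid",(p[:,:2].min(0)+p[:,:2].max(0))/2)
E
```

```text
t 22.55 p [ 0.4175 -0.0271  0.0884] yaw -43.83 tilt [-0.0004  0.0002] F [ 1.14 -0.17 -2.61] w 0.0503
disc n 244 z bottom 0.1198 [(-10.778013920406496, -3.0, -1.0), (-10.800804722083516, -3.0, -0.5), (-10.96152841955211, -2.5, -1.0)]
thick top z [0.0519 0.0562 0.0577 0.059  0.0609]
plane [0.03375125 0.01086792 0.05784437] xy mid [ 0.46436904 -0.07107394]
```

View pics/s24.png

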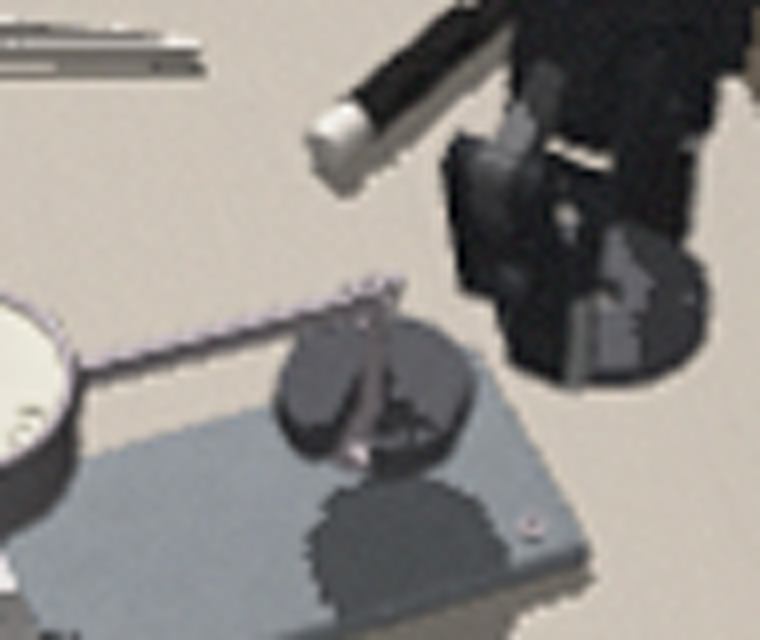

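Call:
jog_arm:
  plan:
    - [[0,0.06,0.5,0,0,0],[0,0,0.5,0,0,0],[0,0,0.4,0,0,0],[0,0,0.02,0,0,0],[0,0,0,0,0,0],[0,0,0,0,0,0],[0,0,0,0,0,0]]

```text
time_s: 23.3
position: [0.4162, -0.0296, 0.0325]
tool_rot: [[0.72, -0.694, 0.002], [-0.694, -0.72, -0.001], [0.001, -0.001, -1.0]]
ft_force: [-1.0, -0.7, -1.1]
grip_width: 0.0504
```

```bash
python3 look.py 25 .032 .009; cat > rel.py <<'E'
from h import *
o=env.observe();t=o["position"];a=np.radians(yaw_of(o["tool_rot"]));r=np.array([.4638,-.075])-t[:2]
print("to rod: long %.1f lat(tool y) %.1f mm"%(1000*(r@[np.cos(a),np.sin(a)]),1000*(r@[np.sin(a),-np.cos(a)])),"thin bottom",t[2]+.032)
E
python3 rel.py
```

```text
t 23.3 p [ 0.4162 -0.0296  0.0325] yaw -43.94 tilt [ 0.0015 -0.0006] F [-1.04 -0.65 -1.1 ] w 0.0504
disc n 224 z bottom 0.064 [(-6.752643479597463, -2.5, -0.5), (-7.060832244243198, -3.0, -0.5), (-7.249966755784589, -2.5, -1.0)]
to rod: long 65.9 lat(tool y) -0.4 mm thin bottom 0.06441882914083685
```

View pics/s25.png

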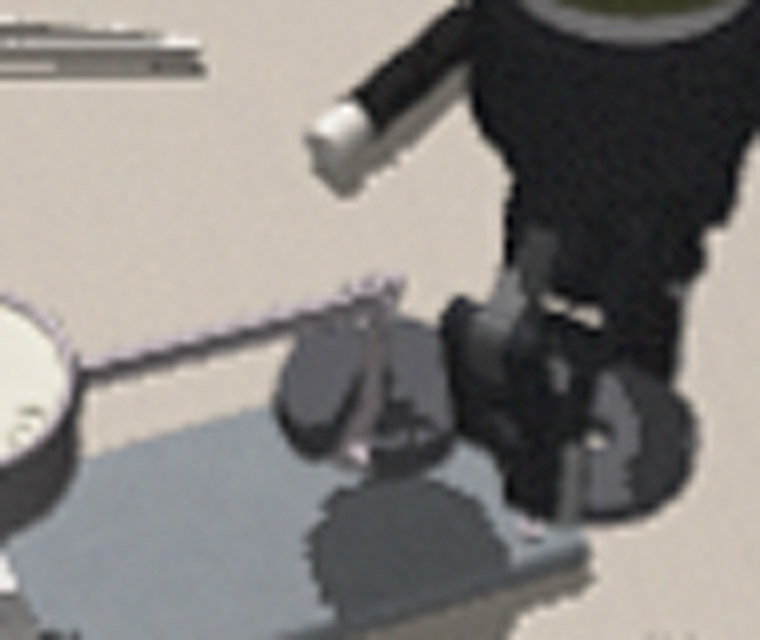

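Call:
jog_arm:
  plan:
    - [[0.25,0,0,0,0,0],[0.25,0,0,0,0,0],[0.2,0,0,0,0,0],[0,0,0,0,0,0],[0,0,0,0,0,0],[0,0,0,0,0,0]]

```text
time_s: 23.95
position: [0.4356, -0.0488, 0.0317]
tool_rot: [[0.72, -0.694, -0.001], [-0.694, -0.72, 0.0], [-0.001, 0.0, -1.0]]
ft_force: [1.0, 0.2, -2.1]
grip_width: 0.0505
```

```bash
python3 look.py 26 .032 .009;python3 rel.py
```

```text
t 23.95 p [ 0.4356 -0.0488  0.0317] yaw -43.96 tilt [-0.0005  0.0002] F [ 0.99  0.22 -2.15] w 0.0505
disc n 228 z bottom 0.0629 [(-15.147655896154893, -3.5, 0.0), (-15.27877007113949, -3.5, -0.5), (-15.562011572397736, -3.0, -0.5)]
to rod: long 38.5 lat(tool y) -0.6 mm thin bottom 0.06377325962229052
```

View pics/s26.png

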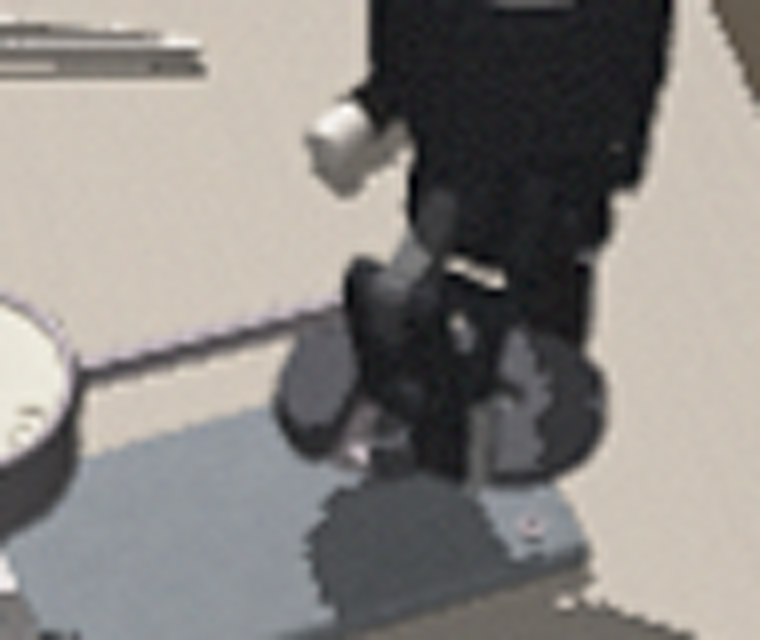

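Call:
jog_arm:
  plan:
    - [[0.1,-0.01,0,0,0,0],[0.1,0,0,0,0,0],[0.1,0,0,0,0,0],[0.1,0,0,0,0,0],[0,0,0,0,0,0],[0,0,0,0,0,0]]

```text
time_s: 24.6
position: [0.4476, -0.0598, 0.0318]
tool_rot: [[0.72, -0.694, -0.0], [-0.694, -0.72, 0.0], [-0.0, 0.0, -1.0]]
ft_force: [-0.5, -0.5, -1.1]
grip_width: 0.0506
```

```bash
python3 look.py 27 .032 .009;python3 rel.py; python3 - <<'E'
from h import *
im,d=vision.get_image("top");save("t27",np.clip(cv2.resize(im[190:270,260:380],None,fx=6,fy=6,interpolation=cv2.INTER_CUBIC).astype(float)*1.6,0,255).astype(np.uint8))
E
```

```text
t 24.6 p [ 0.4476 -0.0598  0.0318] yaw -43.97 tilt [-0.0002  0.0001] F [-0.53 -0.48 -1.12] w 0.0506
disc n 232 z bottom 0.0629 [(-11.916363420448201, -3.0, -0.5), (-12.29339546269148, -3.0, 0.0), (-12.40960127727161, -2.5, -0.5)]
to rod: long 22.3 lat(tool y) -0.3 mm thin bottom 0.06376661162083971
```

View pics/s27.png

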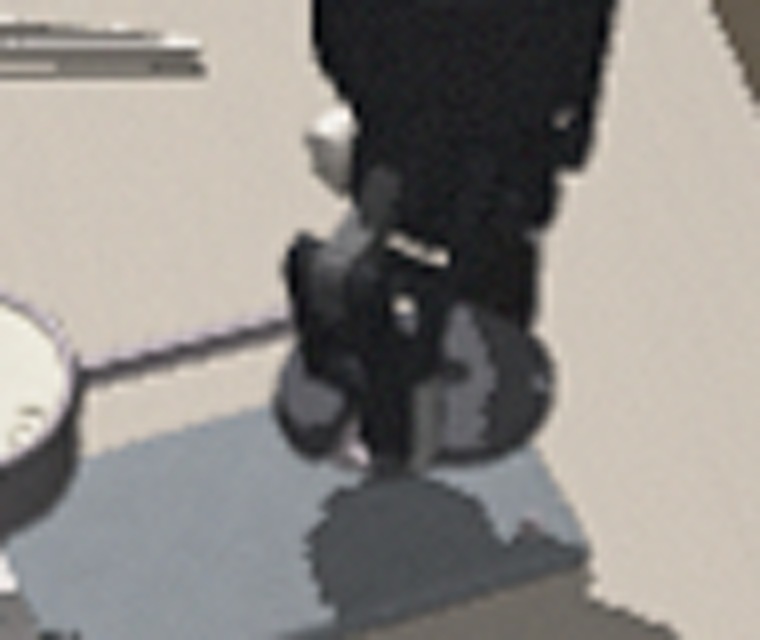

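View pics/t27.png

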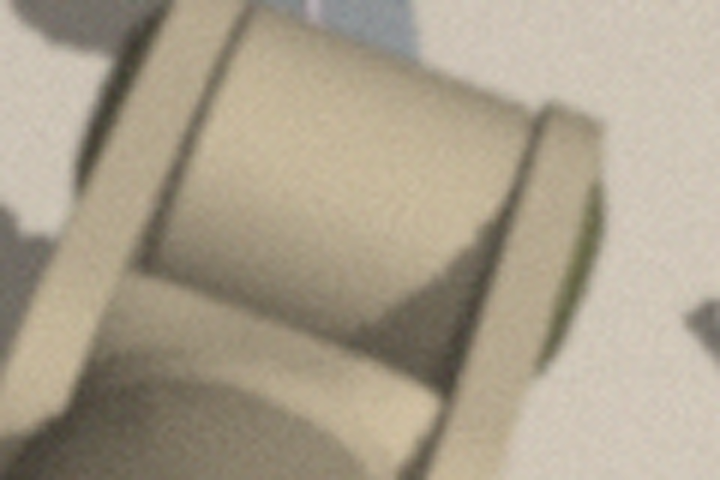

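The thick weight hasn't moved (its mouth is still at crop 355,455) and no contact force shows. The finger hides the rod, so I'll advance in small steps watching the force.

Call:
jog_arm:
  plan:
    - [[0.1,0,0,0,0,0],[0.1,0,0,0,0,0],[0.1,0,0,0,0,0],[0.1,0,0,0,0,0],[0,0,0,0,0,0],[0,0,0,0,0,0]]

```text
time_s: 25.3
position: [0.4592, -0.0709, 0.0318]
tool_rot: [[0.72, -0.694, -0.0], [-0.694, -0.72, 0.0], [-0.0, 0.0, -1.0]]
ft_force: [0.6, 0.1, -1.3]
grip_width: 0.0504
```

Call:
jog_arm:
  plan:
    - [[0.05,0,0,0,0,0],[0.05,0,0,0,0,0],[0,0,0,0,0,0],[0,0,0,0,0,0]]

```text
time_s: 25.7
position: [0.4621, -0.0736, 0.0318]
tool_rot: [[0.72, -0.694, -0.0], [-0.694, -0.72, 0.0], [-0.0, 0.0, -1.0]]
ft_force: [0.2, -0.8, -1.2]
grip_width: 0.0506
```

```bash
python3 look.py 28 .032 .009;python3 rel.py
```

```text
t 25.7 p [ 0.4621 -0.0736  0.0318] yaw -43.96 tilt [-0.0001  0.    ] F [ 0.17 -0.79 -1.21] w 0.0506
disc n 219 z bottom 0.0632 [(-14.815603755508464, -3.0, 0.0), (-14.979225901207595, -3.0, -0.5), (-14.984984274206298, -3.5, 0.0)]
to rod: long 2.2 lat(tool y) -0.2 mm thin bottom 0.06380953401888842
```

View pics/s28.png

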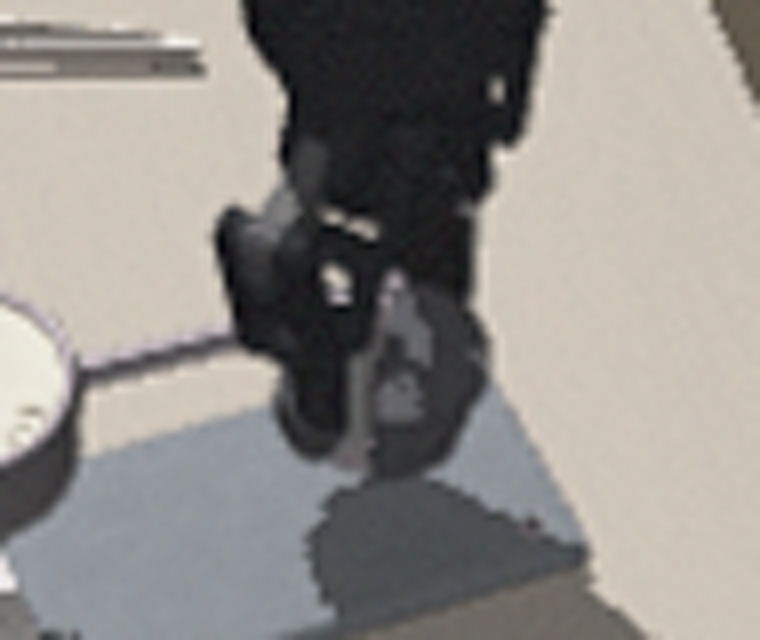

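Call:
jog_arm:
  plan:
    - [[0.03,0,0,0,0,0],[0.03,0,0,0,0,0],[0,0,0,0,0,0],[0,0,0,0,0,0]]

```text
time_s: 26.15
position: [0.4638, -0.0753, 0.0318]
tool_rot: [[0.72, -0.694, -0.0], [-0.694, -0.72, -0.0], [-0.0, 0.0, -1.0]]
ft_force: [-0.8, 1.3, -2.0]
grip_width: 0.0502
```

```bash
python3 look.py 29 .032 .009;python3 rel.py
```

```text
t 26.15 p [ 0.4638 -0.0753  0.0318] yaw -43.96 tilt [-0. -0.] F [-0.8   1.29 -1.99] w 0.0502
disc n 215 z bottom 0.063 [(-28.844369105577382, -3.5, 0.5), (-28.98759613629494, -3.0, 0.5), (-29.043352092835327, -3.0, 0.0)]
to rod: long -0.2 lat(tool y) -0.2 mm thin bottom 0.06381915640604693
```

View pics/s29.png

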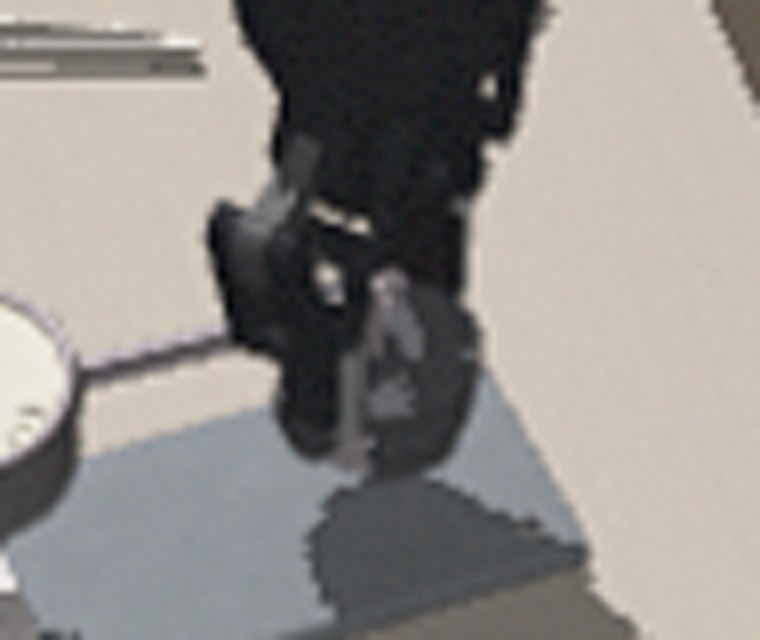

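Call:
jog_arm:
  plan:
    - [[0.03,0,0,0,0,0],[0,0,0,0,0,0],[0,0,0,0,0,0],[0,0,0,0,0,0]]

```text
time_s: 26.6
position: [0.4647, -0.0761, 0.0318]
tool_rot: [[0.72, -0.694, -0.0], [-0.694, -0.72, 0.0], [-0.0, 0.0, -1.0]]
ft_force: [-0.5, 0.2, -2.1]
grip_width: 0.0502
```

```bash
for i in 1 2 3 4; do python3 - <<'E'
from h import *
vision.get_image("scene"); o=env.observe();f=o["ft_force"];print((f@np.array([.72,-.694,0])).round(2),f.round(2))
E
done
```

```text
0.24 [ 0.81  0.5  -1.34]
0.56 [ 0.53 -0.26 -0.79]
-0.18 [-0.1   0.15 -0.99]
0.42 [-0.17 -0.78 -1.5 ]
```

Call:
jog_arm:
  plan:
    - [[0,0,0.04,0,0,0],[0,0,0.04,0,0,0],[0,0,0.04,0,0,0],[0,0,0.03,0,0,0],[0,0,0,0,0,0],[0,0,0,0,0,0]]

```text
time_s: 27.4
position: [0.4647, -0.0762, 0.0258]
tool_rot: [[0.72, -0.694, -0.0], [-0.694, -0.72, -0.0], [-0.0, 0.0, -1.0]]
ft_force: [-0.5, -0.3, -1.3]
grip_width: 0.0508
```

```bash
python3 look.py 30 .032 .009;python3 rel.py
```

```text
t 27.4 p [ 0.4647 -0.0762  0.0258] yaw -43.96 tilt [-0.0001 -0.    ] F [-0.48 -0.28 -1.26] w 0.0508
disc n 204 z bottom 0.0574 [(-30.836012675834915, -3.5, 0.0), (-30.871021534814673, -4.0, 0.0), (-31.095011210269767, -4.0, 0.5)]
to rod: long -1.5 lat(tool y) -0.2 mm thin bottom 0.05785616375341944
```

View pics/s30.png

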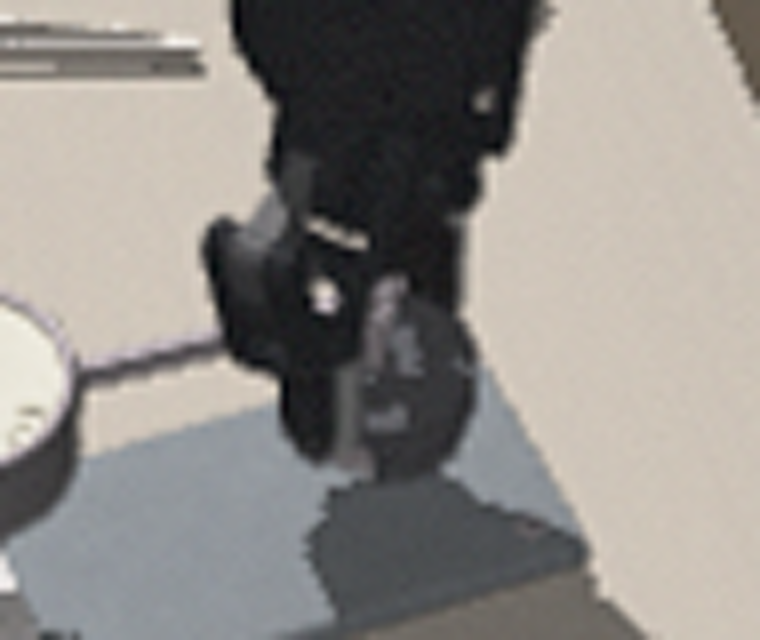

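Call:
jog_arm:
  plan:
    - [[0,0,0,0,0,0],[0,0,0,0,0,0],[0,0,0,0,0,0],[0,0,0,0,0,0],[0,0,0,0,0,0],[0,0,0,0,0,0],[0,0,0,0,0,0],[0,0,0,0,0,0]]
  grip: 0.5

```text
time_s: 28.25
position: [0.4647, -0.0761, 0.0258]
tool_rot: [[0.72, -0.694, 0.0], [-0.694, -0.72, -0.0], [0.0, 0.0, -1.0]]
ft_force: [0.3, -1.0, 0.0]
grip_width: 0.0638
```

```bash
python3 look.py 31 .030 .009;python3 rel.py
```

```text
t 28.25 p [ 0.4647 -0.0761  0.0258] yaw -43.96 tilt [ 0. -0.] F [ 0.34 -0.98  0.05] w 0.0638
disc n 200 z bottom 0.0546 [(-30.071104644118627, -3.0, 1.0), (-30.23346141462417, -3.0, 0.5), (-30.345124680147997, -3.5, 1.0)]
to rod: long -1.4 lat(tool y) -0.2 mm thin bottom 0.05781660646689463
```

View pics/s31.png

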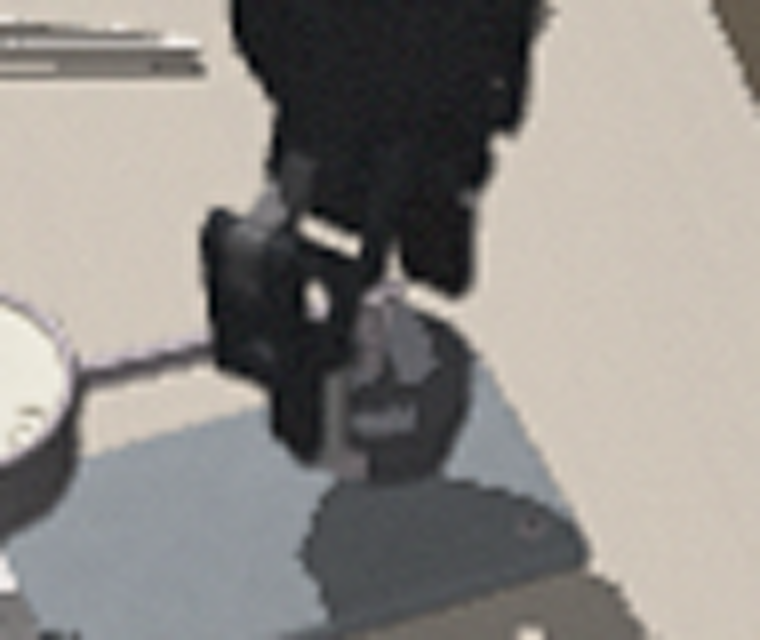

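Call:
jog_arm:
  plan:
    - [[0,0,-0.2,0,0,0],[0,0,-0.5,0,0,0],[0,0,-0.8,0,0,0],[0,0,-0.8,0,0,0],[-0.7,0,-0.5,0,0,0],[-0.8,0,-0.5,0,0,0],[0,0,0,0,0,0],[0,0,0,0,0,0],[0,0,0,0,0,0]]

```text
time_s: 29.2
position: [0.4218, -0.0349, 0.1576]
tool_rot: [[0.72, -0.694, -0.0], [-0.694, -0.72, 0.0], [-0.0, 0.0, -1.0]]
ft_force: [-0.1, -0.7, -0.4]
grip_width: 0.064
```

```bash
cat > fin.py <<'E'
import sys
from h import *
k=sys.argv[1]
st()
im,d=vision.get_image("scene");np.savez(f"pics/scene{k}.npz",im=im,d=d);save("s"+k,cv2.resize(im[150:220,225:320],None,fx=8,fy=8,interpolation=cv2.INTER_CUBIC))
v,u=np.mgrid[160:210,265:305];p=at_d("scene",u.ravel().astype(float),v.ravel().astype(float),d[v,u].ravel())
m=(abs(p[:,0]-.464)<.032)&(abs(p[:,1]+.075)<.033)&(p[:,2]>.058)&(p[:,2]<.07);p=p[m]
A=np.c_[p[:,:2]-[.464,-.074],np.ones(len(p))];print("top z",np.median(p[:,2]),"plane",np.linalg.lstsq(A,p[:,2],rcond=None)[0],"xy",p[:,:2].min(0),p[:,:2].max(0))
im,d=vision.get_image("top");save("t"+k,np.clip(cv2.resize(im[140:260,250:380],None,fx=5,fy=5,interpolation=cv2.INTER_CUBIC).astype(float)*1.6,0,255).astype(np.uint8))
E
python3 fin.py 32
```

```text
t 29.2 p [ 0.4218 -0.0349  0.1576] yaw -43.97 tilt [-0.0003  0.    ] F [-0.11 -0.69 -0.41] w 0.064
top z 0.06393853708760805 plane [ 0.03463102 -0.00479826  0.06378842] xy [ 0.43795727 -0.10252195] [ 0.49314575 -0.04447784]
```

View pics/s32.png

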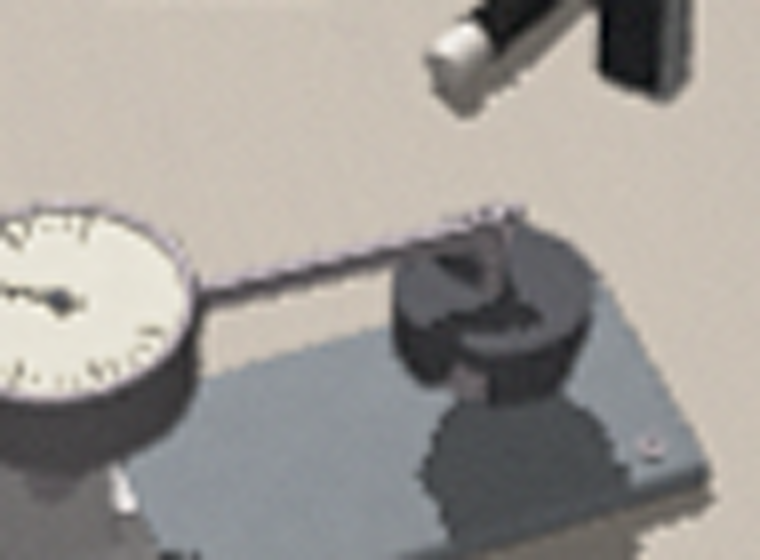

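View pics/t32.png

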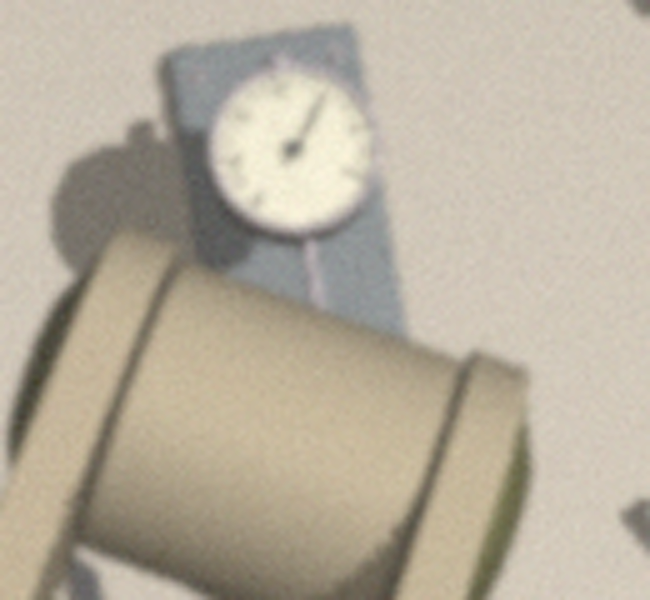

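Both weights are stacked on the hanger, the thin slot pointing up-left and the thick mouth showing below (crop 470,380). I'll move the arm aside for a clear top view.

Call:
jog_arm:
  plan:
    - [[-0.7,-0.5,0,0,0,0],[-0.7,-0.5,0,0,0,0],[-0.7,-0.5,0,0,0,0],[-0.7,-0.5,0,0,0,0],[-0.7,-0.5,0,0,0,0],[-0.7,-0.5,0,0,0,0],[0,0,0,0,0,0],[0,0,0,0,0,0],[0,0,0,0,0,0]]

```text
time_s: 30.2
position: [0.3843, 0.1677, 0.1575]
tool_rot: [[0.719, -0.695, -0.001], [-0.695, -0.719, -0.0], [-0.0, 0.001, -1.0]]
ft_force: [-0.5, 0.2, 0.8]
grip_width: 0.0637
```

```bash
sed -i 's/im\[140:260,250:380\],None,fx=5,fy=5/im[190:270,260:380],None,fx=6,fy=6/' fin.py; python3 fin.py 33; python3 - <<'E'
from h import *
z=np.load("pics/scene33.npz");im=z["im"];save("full33",im)
# overlay of thin at rod
c=cv2.resize(im[155:210,262:315],None,fx=11,fy=11,interpolation=cv2.INTER_CUBIC)
def dr(x,y,a,zz,col):
    P=disc_poly();a=np.radians(a);R=np.array([[np.cos(a),np.sin(a)],[-np.sin(a),np.cos(a)]]);Q=P@R+[x,y]
    cv2.polylines(c,[((proj("scene",np.c_[Q,np.full(len(Q),zz)])+.5-[262,155])*11).astype(int)],True,col,1)
dr(.464,-.0742,-44,.065,(255,0,0));dr(.464,-.0742,60,.042,(0,255,0))
save("ov33",c)
E
```

```text
t 30.2 p [0.3843 0.1677 0.1575] yaw -44.02 tilt [-0.0006 -0.0003] F [-0.48  0.21  0.78] w 0.0637
top z 0.06397155982304362 plane [ 0.03718888 -0.00430464  0.06375998] xy [ 0.43738138 -0.102047  ] [ 0.49360011 -0.04574356]
```

View pics/ov33.png

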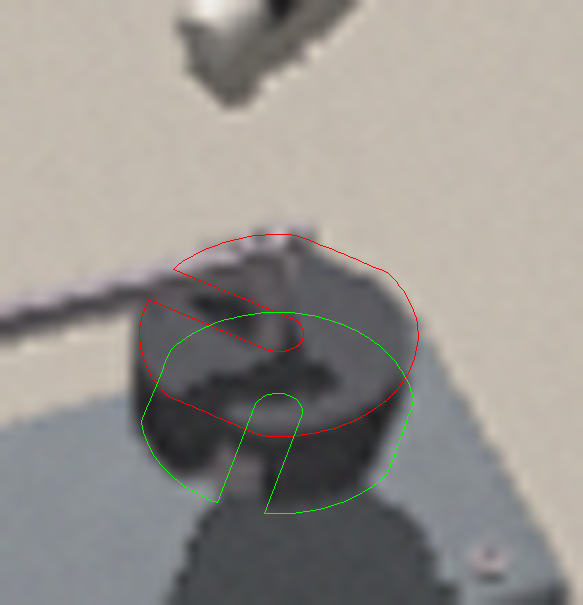

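View pics/t33.png

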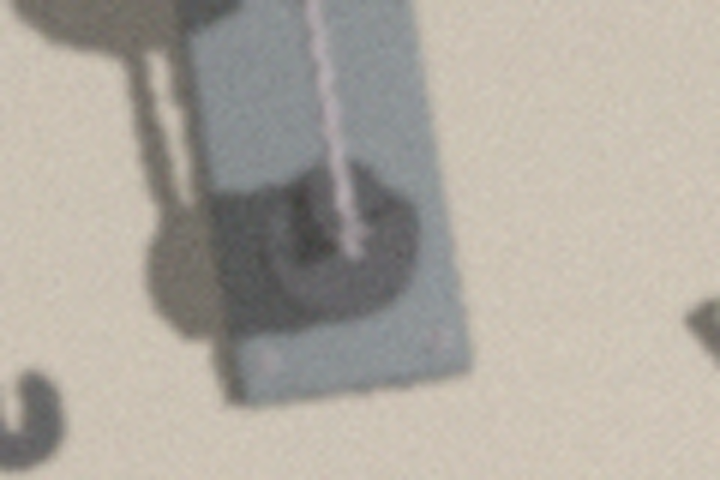

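View pics/full33.png

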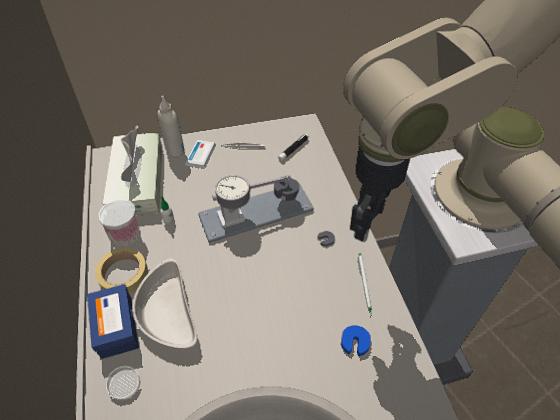

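Both weights sit concentric on the rod. The overlay matches to about 1 mm, the slots are about 104° apart, and two looks a second apart agree. The needle is on the dial, and the small weight and the bystanders in view lie where they were. Handing in.

```bash
python3 -c "
from rig import close_job
print(close_job())"
```

```text
the job is handed in; nothing more can be done
None
```

I loaded the gauge as asked and handed the job in at about 30 s. The thick weight went onto the hanger first, slot at about 60° in the world frame. The thinner one went on top at about −44°, so the slots are roughly 104° apart. Each was released just as it settled.

**What the last checks showed**
- **Height:** the top of the stack measured about 0.064 m, against an expected 0.065 m.
- **Seating:** the outlines overlaid around the rod agreed to about 1 mm. I judged the rod to be at the inner ends of the slots from this. For the thin weight the finger hid the rod during insertion, so I went by position there.
- **Stillness:** two looks about 1 s apart matched (0.0639 and 0.0640 m).
- **Dial and surroundings:** the needle is on the dial. The small weight, blue decoy, pen, forceps, penlight and gauze pack looked unmoved. The arm is well clear of everything.

**What disagreed**
- **Tool height:** the reported TCP height read roughly 33–37 mm lower than the real fingertips. I found this by camera and a light touch on the table of about 24 N at the first grasp, and worked from the measured offset after that.
- **Camera agreement:** the two cameras differed by about 4–5 mm in y, so I used the scene camera for the placing. It matched the arm to about 1 mm.
- **Tilt:** the depth picture shows about 2° of tilt on the top disc. The thick weight alone showed the same, so the thin weight lies flat on it. I did not establish whether the tilt is real or a camera effect.

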